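# Load the sample rack with its cover parked on the swing-out hook

## Task

Swing the wall hook on the small tester fully out, lift the cover off the sample rack and hang it by the window of its tongue on the hook; leave it hanging there while you put every test bar from the black mat end-down into a slot of the rack, one to a slot and fully home. With the mat cleared, take the cover off the hook and lay it down squarely in the middle of the mat, long side along the mat's long side and tongue up, then fold the hook flat against the tester again, leaving the ingot, the black block and the blue tub undisturbed.

Things in the scene. Friction and masses are not known exactly. Their poses are not given: they have to be found in the camera images.
- hook (a joint): swing-out steel hook on the side of the small white tester housing, hinged about a vertical axis; rad: 0 = folded flat along the housing's side, 1.57 = stop, sticking straight out. Stays where left (about 0.5 N at its end moves it). Folded, the arm's centre line lies 16 mm off the housing's side and its last 30 mm stick out beyond the housing's corner, so the pin is free all round
- hook_hinge (a point): point on the vertical hinge axis at the height of the arm's centre line (145 mm over the bench), fixed to the housing (180 x 120 mm, 200 mm high), with its axes: the folded arm points along +x, the unfolded arm along -y, straight away from the housing's side, which lies 16 mm behind the hinge; opening turns clockwise seen from above
- hook_pin (a point): centre of the top of the hook's upright end pin; moves with the arm: x along the arm away from the hinge, z up. The arm is a level round bar 10 mm thick, 120 mm long from the hinge axis to the pin's axis; the pin is round, 10 mm thick, its top 18 mm above the top of the arm
- hook_rest (a point): point on the top of the hook's arm, 78 mm from the hinge axis, where things hang; moves with the arm, x along the arm away from the hinge, z up
- cover_grip (a point): the cover's grip point: centre of the solid band above the window of its tongue, 96 mm above the plate's underside and 19 mm below the tongue's top; the band is 40 mm high, 10 mm thick: grip it across the cover's x; axes of the cover
- cover_eye (a point): middle of the upper edge of the window in the cover's tongue, 75 mm above the plate's underside; this edge bears on the hook's arm when the cover hangs; axes of the cover
- cover: loose white cover, 140 g: plate 84 (x) x 216 (y) x 5 mm, origin at the centre of its underside, with an upright tongue in its middle, 68 mm wide (y), 10 mm thick (x), top 115 mm above the underside. Window in the tongue: 44 mm wide, 50 mm high, from 25 to 75 mm above the underside. At the start the plate lies level on top of the rack
- rack: fixed sample rack 110 (x) x 216 (y) mm, 90 mm high (tops of its two end cheeks, on which the cover lies), origin at the centre of its underside, z up. A grey block between the cheeks has four square blind slots in a row along y, 50 mm apart, 18 x 18 mm with a 3 mm bevel, 55 mm deep, sloping at 45 degrees, open up and to +x
- mat: fixed black rubber mat 250 (x) x 150 (y) x 4 mm, origin at the centre of its underside
- slot0 (a point): centre of the mouth of the rack's slot 0 (71 mm over the bench); z points out of the slot along its axis (45 degrees up, towards the rack's +x), y along the row. A bar fully home has its own centre here, half in and half out
- slot1 (a point): centre of the mouth of the rack's slot 1 (71 mm over the bench); z points out of the slot along its axis (45 degrees up, towards the rack's +x), y along the row. A bar fully home has its own centre here, half in and half out
- slot2 (a point): centre of the mouth of the rack's slot 2 (71 mm over the bench); z points out of the slot along its axis (45 degrees up, towards the rack's +x), y along the row. A bar fully home has its own centre here, half in and half out
- slot3 (a point): centre of the mouth of the rack's slot 3 (71 mm over the bench); z points out of the slot along its axis (45 degrees up, towards the rack's +x), y along the row. A bar fully home has its own centre here, half in and half out
- bar0_mid (a point): centre of a loose grey metal test bar, square, 14 x 14 x 110 mm, 55 g, x along its length, both ends alike; None if absent in this run. At the start the bars lie side by side across the mat, about 55 mm apart
- bar1_mid (a point): centre of a loose grey metal test bar, square, 14 x 14 x 110 mm, 55 g, x along its length, both ends alike; None if absent in this run. At the start the bars lie side by side across the mat, about 55 mm apart
- bar2_mid (a point): centre of a loose grey metal test bar, square, 14 x 14 x 110 mm, 55 g, x along its length, both ends alike; None if absent in this run. At the start the bars lie side by side across the mat, about 55 mm apart
- bar3_mid (a point): centre of a loose grey metal test bar, square, 14 x 14 x 110 mm, 55 g, x along its length, both ends alike; None if absent in this run. At the start the bars lie side by side across the mat, about 55 mm apart
- ingot: bystander: dark upright cylinder, 54 mm across and 60 mm high, origin at the centre of its underside; leave alone
- pad: bystander: black block 70 x 45 x 28 mm, origin at the centre of its underside; leave alone
- tub: bystander: open blue tub 90 x 70 x 40 mm, origin at the centre of its underside; leave alone
Not all that is in view belongs to the job. What is shaped like the part that bears bar3_mid but brown or orange is not meant.

How it is judged:
On the way, in this order (a step that is already met when the one before it is completed fails the run):
1. the hook is swung out (value of joint hook above 1.4 rad), for 0.2 s.
2. the cover hangs on the swung-out hook, let go (x of cover_eye in the frame of hook_rest between -0.045 and 0.038 m and y of cover_eye in the frame of hook_rest between -0.025 and 0.025 m and z of cover_eye in the frame of hook_rest between -0.012 and 0.012 m and value of joint hook above 1.3 rad and contact force between the fingers and cover below 0.1 N), for 0.5 s.
3. every bar is home in a slot while the cover hangs on the hook (all of step 2 and (distance between bar0_mid and slot0 below 0.01 m or distance between bar0_mid and slot1 below 0.01 m or distance between bar0_mid and slot2 below 0.01 m or distance between bar0_mid and slot3 below 0.01 m) and angle between the x axis of each of bar0_mid, bar1_mid, bar2_mid, bar3_mid and the z axis of slot0, either way round below 0.2 rad and (distance between bar1_mid and slot0 below 0.01 m or distance between bar1_mid and slot1 below 0.01 m or distance between bar1_mid and slot2 below 0.01 m or distance between bar1_mid and slot3 below 0.01 m) and (distance between bar2_mid and slot0 below 0.01 m or distance between bar2_mid and slot1 below 0.01 m or distance between bar2_mid and slot2 below 0.01 m or distance between bar2_mid and slot3 below 0.01 m) and (distance between bar3_mid and slot0 below 0.01 m or distance between bar3_mid and slot1 below 0.01 m or distance between bar3_mid and slot2 below 0.01 m or distance between bar3_mid and slot3 below 0.01 m)), for 0.3 s.
4. the cover lies squarely in the middle of the mat, let go (horizontal distance between cover and mat below 0.025 m and angle between the y axis of cover and the x axis of mat, either way round below 0.18 rad and angle between cover's own z axis and vertical below 0.06 rad and height (world z) of cover below 0.01 m and contact force between the fingers and cover below 0.1 N), for 0.3 s.
At the end, for the whole second after the job is handed in: every bar present in a slot, its centre within 10 mm of the slot's mouth and its length within 0.2 rad of the slot's axis; the cover at rest flat on the mat, tongue up, its centre within 25 mm of the mat's centre and its long side within 0.18 rad of the mat's; the hook folded to within 0.15 rad (all of step 4 and (distance between bar0_mid and slot0 below 0.01 m or distance between bar0_mid and slot1 below 0.01 m or distance between bar0_mid and slot2 below 0.01 m or distance between bar0_mid and slot3 below 0.01 m) and angle between the x axis of each of bar0_mid, bar1_mid, bar2_mid, bar3_mid and the z axis of slot0, either way round below 0.2 rad and (distance between bar1_mid and slot0 below 0.01 m or distance between bar1_mid and slot1 below 0.01 m or distance between bar1_mid and slot2 below 0.01 m or distance between bar1_mid and slot3 below 0.01 m) and (distance between bar2_mid and slot0 below 0.01 m or distance between bar2_mid and slot1 below 0.01 m or distance between bar2_mid and slot2 below 0.01 m or distance between bar2_mid and slot3 below 0.01 m) and (distance between bar3_mid and slot0 below 0.01 m or distance between bar3_mid and slot1 below 0.01 m or distance between bar3_mid and slot2 below 0.01 m or distance between bar3_mid and slot3 below 0.01 m) and value of joint hook below 0.15 rad and linear speed of cover below 0.02 m/s); the robot touches nothing.
It fails at once if the ingot is moved more than 30 mm or tipped (distance of ingot from where it was at the start of the episode above 0.03 m or angle between ingot's own z axis and vertical above 0.5 rad).
It fails at once if the pad is moved more than 30 mm or tipped (distance of pad from where it was at the start of the episode above 0.03 m or angle between pad's own z axis and vertical above 0.5 rad).
It fails at once if the tub is moved more than 30 mm or tipped (distance of tub from where it was at the start of the episode above 0.03 m or angle between tub's own z axis and vertical above 0.5 rad).
Of bar0, bar1, bar2, bar3 only 2 to 4 are there at a start; the rules pass over those that are not, and their reading is None.
At some moment in a run one of bar0, bar1, bar2, bar3 may be knocked a few centimetres aside while the robot is not near it.
It also fails if it takes over 210 s, if anything falls off the work surface, if the arm or the gripper's body presses on something with over 40 N, if the wrist force passes 120 N, or if a joint passes its speed limit or range.

## Robot

A 7-joint arm with a two-finger parallel gripper is mounted at the origin on the work surface. World frame = base frame: x ahead of the robot, y to its left, z up, the work surface at z = 0. Lengths are in m, angles in rad, forces in N, time in s.
With the tool pointing down it reaches from about 0.35 to 0.9 m from the base axis. Payload 19.9 kg.
Tool frame: the origin (TCP) lies between the finger pads; the fingertips stand ahead of it and the grasp point (between the pads) lies 6 mm ahead of it (robot.tip_extent is the z of the fingertips in the tool frame, in m); z points along the fingers, y is the line along which they close (so a half turn about z gives the same grasp; the last joint's range is limited). The gripper opens to 94 mm and grips with 3 to 60 N. Pads are 16 mm wide; open, the fingers measure 119 mm over their backs; the gripper's body (75 mm by 177 mm) begins 78 mm behind the grasp point.
Start: joints at [1.179, 0.417, -0.01, 1.614, 0.005, 1.111, -0.053], TCP at [0.214, -0.587, 0.23] pointing down, gripper open.
Joint ranges: [-2.81, 2.81], [-0.39, 2.02], [-1.27, 1.25], [0.06, 2.57], [-1.19, 4.33], [0.19, 2], [-2.82, 2.82]. Speed limits (rad/s): [1.89, 1.89, 2.39, 2.39, 3.01, 3.01, 3.01].

## Interface

Orientations are given as a rotation vector (axis times angle).
In Python, from cell import robot, eyes, order gives the robot as it stands. The module is installed in compiled form; this text tells all that it offers.
- The arm moves only by the tool servo_tool, never from a script. Its argument "rows" is one flat list of numbers, 7 for each row, row after row: the shift along the world's x, y, z scaled (see below), then the turn, a rotation vector about the world's x, y, z scaled (see below), then the opening, from 0 (shut) to 1 (fully open). In form: [x, y, z, rx, ry, rz, claw, x, y, z, rx, ry, rz, claw, ...]. A call has 1 to 5 rows; each row is the pose to reach, as a shift and turn from the pose commanded when the call began; what a row does not reach only later rows make up. The controller multiplies each number of a shift by 300 mm and each number of a turn by pi/4 rad. A row lasts 1/8 s, in which the tool goes at most 62.5 mm and 10.7 degrees, less where a joint would pass 70% of its speed; a pose out of reach is approached as far as the arm can. A call with a number of a shift or a turn outside -1 to 1 is refused whole. A call with a gripper value outside its range is refused whole. The fingers move at their own pace and stop on an object; the grip force is fixed at half the most. Time passes only in rows, so rows that repeat a pose let the fingers close. It gives the time, the measured TCP pose, the force, the opening and the grip force at its end, in the units of the state.
- robot.sense(): the state, without advancing time (a new reading comes with each control period).
- eyes.get_image(name): name is "side" or "top"; returns a dict with "pixels" (420x560x3 uint8, red, green, blue), "vertical_fov" (degrees; the focal length in pixels is half the picture's height over the tangent of half this angle, whatever the lens; pixels are square), "cx", "cy" (the principal point, pixels), "cam_to_world" (4x4, takes a point from camera to world coordinates). Camera axes: x right, y down, z forward; pixel columns grow to the right and rows downward; lengths in m; the calibration is good to about 2 mm. A picture is of the moment at which its call begins. There is no depth.
- order.finish_job(): hands the job in; it is judged then, once.
Trained networks look in the newest picture that a camera, given by its name, has taken for a name from the list of things; names that differ only in an ending like _2 or _b are one class to them, and where a whole thing is asked for, a point or a joint stands for the part that bears it (a point fixed in the world has none). Each returns a list of dicts, best first, with "p" (0 to 1); they miss things now and then, are a little off and sometimes report something else, mostly with a low value. They report only what shows in the picture. A call takes as long as a camera call. They do not tell look-alikes from the thing itself.
- eyes.trace(camera, label): "pixels" (420x560 bool, what is visible of it) and "box" ([left, top, right, bottom] in pixels, round what is visible of it).
- eyes.mark_of(camera, label): "uv" ([column, row] in pixels: a listed point, or the origin of a listed thing).
The state is a dict: "time": time; "joints": joint angles; "qd": joint speeds; "effort": joint torques, N m; "position": TCP position; "orientation": TCP orientation; "wrist_force": force on the tool from outside, world axes, zero at the start; "torque": the same for the moment, N m; "opening": finger opening in m; "grasp_force": force on a finger pad.
Only numpy, scipy, OpenCV 4.12 (cv2) and the standard library are available. Lean on these libraries where they do the work, as an engineer would, in place of code of your own. Each camera call takes 0.05 s, during which the arm holds its last target. There are 200 camera calls.

## Working session

There is one attempt and no reset: what is moved stays moved. The work goes in short steps, Python scripts to look and compute and a tool call to move; the robot and the scene stay as the last step left them, time stands still between calls to the robot, and variables do not carry over. Pictures are saved under pics/ and viewed, at most 14 in all, crops included, and the job is handed in when it is done.

Besides the shell and the picture viewer there is one more tool, called after "Emit:" by a JSON object that holds its "op" and its "data", one argument or row to a line. servo_tool: Moves the arm, as the interface text tells. Its arguments: {"type":"object","properties":{"rows":{"type":"array"}},"required":["rows"]}

```bash
mkdir -p pics; ls; cat > h.py <<'E'
import numpy as np, cv2
from cell import robot, eyes, order
from scipy.spatial.transform import Rotation as R
def im(c,name=None):
    d=eyes.get_image(c)
    if name: cv2.imwrite('pics/'+name,d['pixels'][:,:,::-1])
    return d
def ray(d,uv):
    f=d['pixels'].shape[0]/2/np.tan(np.radians(d['vertical_fov'])/2)
    T=np.array(d['cam_to_world']); v=T[:3,:3]@[(uv[0]-d['cx'])/f,(uv[1]-d['cy'])/f,1]
    return T[:3,3],v
def atz(d,uv,z):
    o,v=ray(d,uv); return o+v*(z-o[2])/v[2]
def proj(d,P):
    f=d['pixels'].shape[0]/2/np.tan(np.radians(d['vertical_fov'])/2)
    T=np.array(d['cam_to_world']); c=T[:3,:3].T@(np.array(P)-T[:3,3]); return np.round([d['cx']+f*c[0]/c[2],d['cy']+f*c[1]/c[2]],1)
def tri(d1,u1,d2,u2):
    o1,a=ray(d1,u1);o2,b=ray(d2,u2);s=np.linalg.lstsq(np.c_[a,-b],o2-o1,rcond=None)[0]
    p,q=o1+a*s[0],o2+b*s[1];return (p+q)/2,np.linalg.norm(p-q)
E
cat > a.py <<'E'
from h import *
np.set_printoptions(precision=4,suppress=True)
D={c:im(c,c+'0.png') for c in('top','side')}
for c in D: print(c,D[c]['vertical_fov'],D[c]['cx'],D[c]['cy'],np.array(D[c]['cam_to_world']))
for l,z in [('hook_hinge',.145),('hook_pin',.168),('hook_rest',.15),('cover_grip',.186),('cover_eye',.165),('cover',.09),('rack',0),('mat',0),('slot0',.071),('slot3',.071),('bar0_mid',.011),('ingot',0),('pad',0),('tub',0)]:
    for c in D:
        for m in eyes.mark_of(c,l)[:5]: print(l,c,round(m['p'],2),np.round(m['uv'],1),atz(D[c],m['uv'],z))
print(robot.sense(), robot.tip_extent)
E
python3 a.py
```

```text
pics
top 48.28370406217957 275.7363923132122 211.59153369120622 [[-0.0268 -0.9949  0.0974  0.4878]
 [-0.9996  0.0268 -0.001  -0.0486]
 [-0.0016 -0.0974 -0.9952  1.2803]
 [ 0.      0.      0.      1.    ]]
side 42.645120201446694 277.5836059530447 206.64246649783706 [[-0.9652 -0.1497  0.2145  0.2976]
 [-0.2612  0.5086 -0.8204  1.1855]
 [ 0.0137 -0.8479 -0.53    0.9415]
 [ 0.      0.      0.      1.    ]]
hook_hinge top 0.89 [114.6 270.4] [0.4672 0.3417 0.145 ]
hook_hinge top 0.18 [372.  234.9] [ 0.5359 -0.2813  0.145 ]
hook_pin top 0.73 [103.8 217.9] [0.5926 0.3604 0.168 ]
hook_pin side 0.66 [318.  212.2] [ 0.4996 -0.0151  0.168 ]
hook_pin side 0.61 [313.6 259.5] [0.4684 0.1904 0.168 ]
hook_pin side 0.4 [244.4 296.8] [0.5838 0.3591 0.168 ]
hook_rest top 0.71 [297.3 159.4] [ 0.7254 -0.106   0.15  ]
hook_rest top 0.53 [108.2 238.2] [0.5448 0.356  0.15  ]
hook_rest top 0.39 [112.1 274.4] [0.4579 0.3459 0.15  ]
hook_rest side 0.54 [260.6 306.9] [0.5472 0.3608 0.15  ]
cover_grip top 0.72 [376.3 242.7] [ 0.5157 -0.282   0.186 ]
cover_grip top 0.65 [260.7 249.5] [ 0.5072 -0.0123  0.186 ]
cov
[... 1775 characters left out ...]
 0.628  -0.3244  0.    ]
tub top 0.56 [177.1 168.3] [0.741  0.2202 0.    ]
tub top 0.51 [378.3 222.2] [ 0.5763 -0.3298  0.    ]
tub side 0.9 [204.5 300.4] [0.7403 0.221  0.    ]
{'time': 1.5, 'joints': array([ 1.1795,  0.4174, -0.0103,  1.6136,  0.0047,  1.1107, -0.053 ]), 'qd': array([-0.0005,  0.0001,  0.0003,  0.0013, -0.001 ,  0.0008, -0.0002]), 'effort': array([ -0.0006, -85.1016,   0.6381, -42.6288,  -0.0488,   0.0136,
         0.    ]), 'position': array([ 0.2142, -0.5871,  0.2304]), 'orientation': array([-3.0936, -0.5467,  0.0001]), 'wrist_force': array([-0.4002,  0.0053,  0.1565]), 'torque': array([-0.0038, -0.0029, -0.016 ]), 'grasp_force': 0.0, 'opening': 0.0941345685269594} 0.025
```

View pics/top0.png

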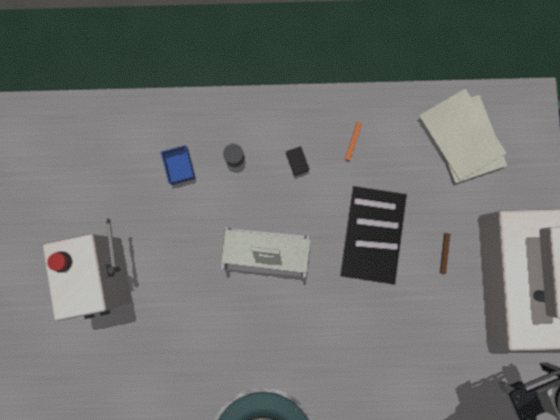

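View pics/side0.png

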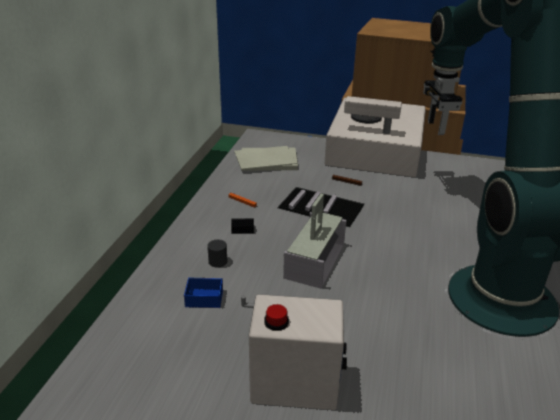

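```bash
cat > b.py <<'E'
from h import *
np.set_printoptions(precision=4,suppress=True)
t=im('top');s=im('side')
a=cv2.resize(t['pixels'][180:290,210:320],(400,400),interpolation=3);b=cv2.resize(s['pixels'][185:295,270:380],(400,400),interpolation=3)
c=cv2.resize(t['pixels'][205:285,85:165],(400,200*2),interpolation=3)[:200]
c=cv2.resize(t['pixels'][205:285,40:150],(400,200),interpolation=3)
e=cv2.resize(t['pixels'][180:290,330:420],(400,200),interpolation=3)
cv2.imwrite('pics/crop1.png',np.vstack([np.hstack([a,b]),np.hstack([c,e])])[:,:,::-1])
def rect(d,l,z,n=1):
    for m in eyes.trace('top',l)[:n]:
        k=m['pixels'].astype(np.uint8); ys,xs=np.nonzero(k)
        P=np.array([atz(d,(x,y),z)[:2] for x,y in zip(xs,ys)],np.float32)
        r=cv2.minAreaRect(P); print(l,round(m['p'],2),m['box'],len(xs),'c',np.array(r[0]),'size',np.array(r[1]),'ang',round(r[2],1),cv2.boxPoints(r).round(3).tolist())
rect(t,'mat',.004,1);rect(t,'bar0_mid',.018,5);rect(t,'cover',.095,1);rect(t,'rack',.09,1);rect(t,'hook_rest',.15,2);rect(t,'hook_hinge',.2,1)
E
python3 b.py
```

```text
mat 0.65 [341.7, 184.7, 408.4, 285.0] 4375 c [ 0.5434 -0.3133] size [0.1508 0.2502] ang 79.5 [[0.40700000524520874, -0.36500000953674316], [0.652999997138977, -0.4099999964237213], [0.6800000071525574, -0.2619999945163727], [0.4339999854564667, -0.2160000056028366]]
bar0_mid 0.39 [160.5, 147.3, 194.6, 183.4] 939 c [0.7464 0.2151] size [0.0983 0.0751] ang 13.2 [[0.6899999976158142, 0.23999999463558197], [0.7070000171661377, 0.16699999570846558], [0.8029999732971191, 0.1899999976158142], [0.7860000133514404, 0.2630000114440918]]
bar0_mid 0.17 [102.6, 217.2, 115.6, 268.0] 217 c [0.5425 0.3977] size [0.1333 0.0185] ang 10.7 [[0.4749999940395355, 0.39399999380111694], [0.4790000021457672, 0.37599998712539673], [0.6100000143051147, 0.4009999930858612], [0.6060000061988831, 0.4189999997615814]]
cover 0.56 [221.4, 231.4, 309.8, 273.4] 2871 c [ 0.5055 -0.0203] size [0.2164 0.0882] ang 82.1 [[0.44699999690055847, -0.12099999934434891], [0.5339999794960022, -0.1340000033378601], [0.5640000104904175, 0.08100000023841858], [0.47699999809265137, 0.09300000220537186]]
rack 0.75 [221.4, 234.3, 308.6
[... 346 characters left out ...]
1457672, 0.3479999899864197], [0.48100000619888306, 0.33500000834465027], [0.5960000157356262, 0.3540000021457672], [0.5929999947547913, 0.36800000071525574]]
hook_rest 0.7 [289.1, 144.7, 308.3, 177.8] 482 c [ 0.7223 -0.1049] size [0.0692 0.045 ] ang 16.3 [[0.6830000281333923, -0.09300000220537186], [0.6949999928474426, -0.13600000739097595], [0.7620000243186951, -0.11699999868869781], [0.7490000128746033, -0.07400000095367432]]
hook_hinge 0.95 [44.3, 220.5, 129.4, 313.6] 6041 c [0.4716 0.3895] size [0.2158 0.1784] ang 10.8 [[0.3490000069141388, 0.4569999873638153], [0.38199999928474426, 0.28200000524520874], [0.593999981880188, 0.32199999690055847], [0.5609999895095825, 0.4970000088214874]]
```

View pics/crop1.png

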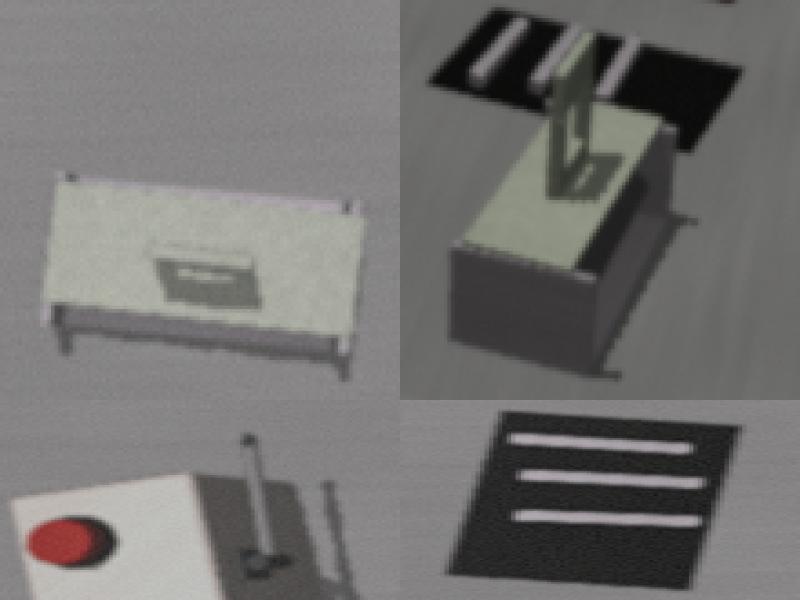

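```bash
cat >> h.py <<'E'
def Rd(ya,tilt=0,ta=0):
    """tool down, y axis at world angle ya (deg); then tool tipped by tilt deg about its own y axis"""
    y=np.array([np.cos(np.radians(ya)),np.sin(np.radians(ya)),0]);z=np.array([0,0,-1.])
    M=np.c_[np.cross(y,z),y,z]
    return (R.from_matrix(M)*R.from_euler('y',tilt,degrees=True))
def plan(wps,start=None):
    """wps: (p,Rot,claw,nrows or None, step mm/row or None); prints one row per call segment"""
    s=robot.sense(); p=np.array(s['position']);q=R.from_rotvec(s['orientation'])
    if start: p,q=np.array(start[0]),start[1]
    for w in wps:
        P,Q,cl,n=(list(w)+[None])[:4];P=np.array(P,float)
        dv=(Q*q.inv()).as_rotvec();D=np.linalg.norm(P-p);A=np.degrees(np.linalg.norm(dv))
        n=n or int(np.ceil(max(D/.06,A/10.)+.3)); k=int(np.ceil(n/5))
        while max(np.abs(P-p).max()/.3,np.abs(dv).max()/(np.pi/4))/k>1:k+=1
        for i in range(k):
            rs=np.r_[(P-p)/k/.3,dv/k/(np.pi/4)].round(3)
            print(f'  x{int(np.ceil(n/k))}',(rs+0.).tolist(),cl)
            if i==k-1: print('   -> ',P.round(3))
        p,q=P,Q
F=10.4; HINGE=np.array([.471,.338])
def hookp(th,along,off,z,side=0):
    a=np.radians(F)-th;f=np.array([np.cos(a),np.sin(a)]);n=np.array([-f[1],f[0]])
    return np.r_[HINGE+along*f+off*n,z]
E
cat > c.py <<'E'
from h import *
s=robot.sense();R0=R.from_rotvec(s['orientation']);p0=s['position']
print(R0.as_matrix()[:,1])
W=[(np.r_[p0[:2],.36],R0,0),((.42,-.08,.36),Rd(20),0),(hookp(0,.112,.025,.36),Rd(F+90),0),(hookp(0,.112,.025,.16),Rd(F+90),0)]
for t in np.arange(.26,1.57,.26): W.append((hookp(t,.112,.0175,.16),Rd(F+90-np.degrees(t)),0,2))
plan(W)
E
python3 c.py
```

```text
[ 3.42698012e-01 -9.39445618e-01 -6.10609259e-05]
  x3 [0.0, 0.0, 0.432, 0.0, 0.0, 0.0] 0
   ->  [ 0.214 -0.587  0.36 ]
  x5 [0.343, 0.845, 0.0, 0.0, 0.0, 1.0] 0
  x5 [0.343, 0.845, 0.0, 0.0, 0.0, 1.0] 0
   ->  [ 0.42 -0.08  0.36]
  x5 [0.261, 0.771, 0.0, 0.0, 0.0, 0.893] 0
  x5 [0.261, 0.771, 0.0, 0.0, 0.0, 0.893] 0
   ->  [0.577 0.383 0.36 ]
  x4 [0.0, 0.0, -0.667, 0.0, 0.0, 0.0] 0
   ->  [0.577 0.383 0.16 ]
  x2 [0.025, -0.12, 0.0, 0.0, 0.0, -0.331] 0
   ->  [0.584 0.347 0.16 ]
  x2 [-0.005, -0.098, 0.0, 0.0, 0.0, -0.331] 0
   ->  [0.582 0.317 0.16 ]
  x2 [-0.03, -0.093, 0.0, 0.0, 0.0, -0.331] 0
   ->  [0.573 0.289 0.16 ]
  x2 [-0.053, -0.082, 0.0, 0.0, 0.0, -0.331] 0
   ->  [0.557 0.265 0.16 ]
  x2 [-0.073, -0.066, 0.0, 0.0, 0.0, -0.331] 0
   ->  [0.536 0.245 0.16 ]
  x2 [-0.087, -0.045, 0.0, 0.0, 0.0, -0.331] 0
   ->  [0.51  0.231 0.16 ]
```

Emit:
{"op": "servo_tool", "data": {
  "rows": [0,0,0.432,0,0,0,0,0,0,0.432,0,0,0,0,0,0,0.432,0,0,0,0]
}}

```text
time: 2.28
position: [0.2146, -0.5883, 0.365]
orientation: [3.087, 0.545, 0.002]
wrist_force: [-0.2, 0.5, -1.3]
opening: 0.0673
grasp_force: 0.0
```

Emit:
{"op": "servo_tool", "data": {
  "rows": [0.343,0.845,0,0,0,1,0,0.343,0.845,0,0,0,1,0,0.343,0.845,0,0,0,1,0,0.343,0.845,0,0,0,1,0,0.343,0.845,0,0,0,1,0]
}}

```text
time: 2.9
position: [0.3182, -0.3307, 0.3601]
orientation: [2.643, 1.697, -0.0]
wrist_force: [0.4, -0.6, -0.0]
opening: 0.0175
grasp_force: 0.0
```

Emit:
{"op": "servo_tool", "data": {
  "rows": [0.343,0.845,0,0,0,1,0,0.343,0.845,0,0,0,1,0,0.343,0.845,0,0,0,1,0,0.343,0.845,0,0,0,1,0,0.343,0.845,0,0,0,1,0]
}}

```text
time: 3.52
position: [0.4207, -0.0776, 0.36]
orientation: [1.795, 2.579, 0.0]
wrist_force: [-0.4, -0.9, 0.7]
opening: 0.0003
grasp_force: 0.0
```

Emit:
{"op": "servo_tool", "data": {
  "rows": [0.261,0.771,0,0,0,0.893,0,0.261,0.771,0,0,0,0.893,0,0.261,0.771,0,0,0,0.893,0,0.261,0.771,0,0,0,0.893,0,0.261,0.771,0,0,0,0.893,0]
}}

```text
time: 4.15
position: [0.4988, 0.1538, 0.3591]
orientation: [-0.801, -3.035, -0.002]
wrist_force: [-0.6, -0.8, 0.3]
opening: 0.0004
grasp_force: 0.0
```

Emit:
{"op": "servo_tool", "data": {
  "rows": [0.261,0.771,0,0,0,0.893,0,0.261,0.771,0,0,0,0.893,0,0.261,0.771,0,0,0,0.893,0,0.261,0.771,0,0,0,0.893,0,0.261,0.771,0,0,0,0.893,0]
}}

```text
time: 4.78
position: [0.5767, 0.3846, 0.3572]
orientation: [0.288, -3.124, -0.0]
wrist_force: [-0.4, -0.4, -0.6]
opening: 0.0005
grasp_force: 0.0
```

Emit:
{"op": "servo_tool", "data": {
  "rows": [0,0,-0.66,0,0,0,0,0,0,-0.66,0,0,0,0,0,0,-0.66,0,0,0,0,0,0,-0.66,0,0,0,0,0,0,-0.66,0,0,0,0]
}}

```text
time: 5.4
position: [0.5775, 0.3817, 0.1635]
orientation: [-0.281, 3.128, 0.0]
wrist_force: [-0.6, -0.3, 0.1]
opening: 0.0007
grasp_force: 0.0
```

```bash
python3 -c "
from h import *
t=im('top');s=im('side')
b=cv2.resize(s['pixels'][240:400,180:380],(500,400),interpolation=3)
cv2.imwrite('pics/p1.png',b[:,:,::-1])"
```

```text
(no output)
```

View pics/p1.png

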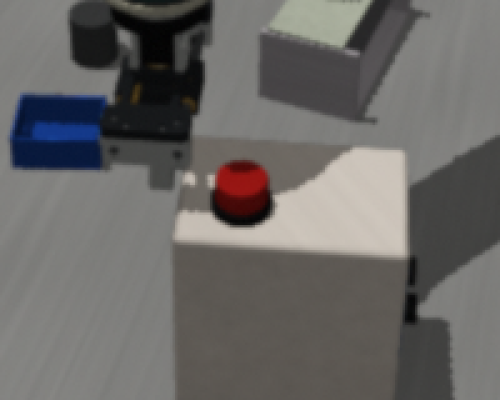

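Emit:
{"op": "servo_tool", "data": {
  "rows": [0.012,-0.06,0,0,0,-0.165,0,0.025,-0.12,0,0,0,-0.331,0,0.022,-0.169,0,0,0,-0.5,0,0.02,-0.218,0,0,0,-0.662,0,0.005,-0.265,0,0,0,-0.828,0]
}}

```text
time: 6.12
position: [0.5791, 0.3031, 0.1646]
orientation: [0.736, 3.051, 0.003]
wrist_force: [0.5, 0.1, -0.0]
opening: 0.0003
grasp_force: 0.3
```

Emit:
{"op": "servo_tool", "data": {
  "rows": [-0.015,-0.046,0,0,0,-0.165,0,-0.042,-0.087,0,0,0,-0.331,0,-0.068,-0.128,0,0,0,-0.496,0,-0.105,-0.161,0,0,0,-0.662,0,-0.141,-0.194,0,0,0,-0.827,0]
}}

```text
time: 6.75
position: [0.5364, 0.2452, 0.1645]
orientation: [1.671, 2.658, 0.005]
wrist_force: [0.7, 1.2, 0.0]
opening: 0.0002
grasp_force: 0.3
```

Emit:
{"op": "servo_tool", "data": {
  "rows": [-0.044,-0.023,0,0,0,-0.165,0,-0.087,-0.045,0,0,0,-0.331,0,-0.087,-0.045,0,0,0,-0.331,0]
}}

```text
time: 7.12
position: [0.5102, 0.2317, 0.1642]
orientation: [1.995, 2.424, 0.004]
wrist_force: [0.4, 0.2, 0.4]
opening: 0.0006
grasp_force: 0.0
```

Emit:
{"op": "servo_tool", "data": {
  "rows": [0,0,0.7,0,0,0,0,0,0,0.7,0,0,0,0,0,0,0.7,0,0,0,0,0,0,0.7,0,0,0,0,0,0,0.7,0,0,0,0]
}}

```text
time: 7.75
position: [0.5105, 0.232, 0.3747]
orientation: [1.992, 2.426, 0.006]
wrist_force: [-1.1, 0.3, 0.1]
opening: 0.0009
grasp_force: 0.0
```

Emit:
{"op": "servo_tool", "data": {
  "rows": [0,-0.65,0,0,0,-0.4,0.5,0,-0.65,0,0,0,-0.4,0.5,0,-0.65,0,0,0,-0.4,0.5,0,-0.65,0,0,0,-0.4,0.5,0,-0.65,0,0,0,-0.4,0.5]
}}

```text
time: 8.38
position: [0.5097, 0.0363, 0.3717]
orientation: [-2.351, -2.083, 0.001]
wrist_force: [-0.2, 0.5, 0.2]
opening: 0.0454
grasp_force: 0.0
```

```bash
cat > d.py <<'E'
from h import *
np.set_printoptions(precision=4,suppress=True)
t=im('top','top1.png');s=im('side')
for c,d in(('top',t),('side',s)):
  for l,z in(('hook_pin',.168),('hook_rest',.15),('hook_hinge',.145),('cover_grip',.186),('cover_eye',.165)):
    for m in eyes.mark_of(c,l)[:3]: print(l,c,round(m['p'],2),np.round(m['uv']),atz(d,m['uv'],z))
for th in(0,1.4,1.57): print(th,proj(t,hookp(th,.12,0,.168)),proj(s,hookp(th,.12,0,.168)))
print(robot.sense()['joints'])
a=cv2.resize(t['pixels'][190:330,40:320],(800,400),interpolation=3)
cv2.imwrite('pics/p2.png',a[:,:,::-1])
E
python3 d.py
```

```text
hook_pin top 0.56 [161. 258.] [0.4948 0.2251 0.168 ]
hook_pin top 0.27 [371. 233.] [ 0.539  -0.2748  0.168 ]
hook_rest top 0.62 [145. 263.] [0.4823 0.2674 0.15  ]
hook_hinge top 0.96 [116. 272.] [0.4624 0.3395 0.145 ]
cover_grip top 0.79 [263. 249.] [ 0.5077 -0.0179  0.186 ]
cover_grip top 0.19 [147. 264.] [0.4807 0.2516 0.186 ]
hook_pin side 0.5 [299. 266.] [0.496  0.2235 0.168 ]
hook_rest side 0.61 [299. 285.] [0.4853 0.2696 0.15  ]
hook_hinge side 0.74 [297. 308.] [0.4731 0.3375 0.145 ]
hook_hinge side 0.5 [331. 204.] [ 0.4799 -0.1054  0.145 ]
cover_grip side 0.91 [317. 206.] [ 0.5046 -0.0162  0.186 ]
cover_eye side 0.84 [315. 214.] [ 0.507  -0.0091  0.165 ]
0 [104.1 219.4] [242.  296.5]
1.4 [160.5 250.1] [291.8 265.2]
1.57 [162.8 258.4] [300.6 265.2]
[ 0.2999  0.1283 -0.4769  1.6828  0.0603  1.3452 -0.3084]
```

View pics/p2.png

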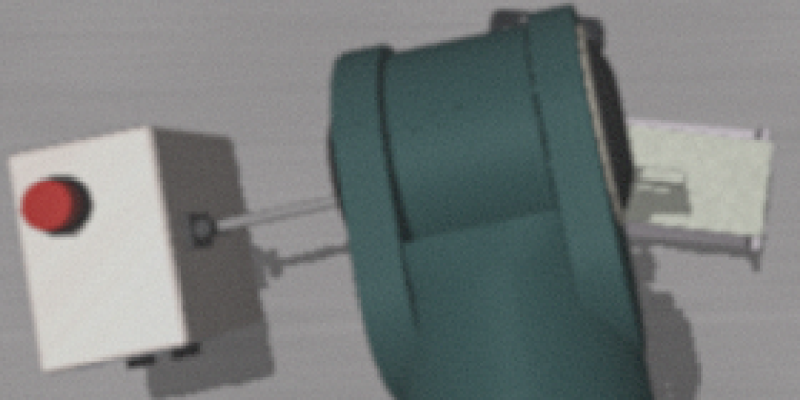

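```bash
sed -i 's/HINGE=np.array.*/HINGE=np.array([.472,.341])/' h.py; cat > e.py <<'E'
from h import *
T=1.57
W=[((.505,-.020,.30),Rd(-8),.5),((.505,-.020,.198),Rd(-8),.5,3),((.505,-.020,.198),Rd(-8),0,4),((.505,-.02,.36),Rd(-8),0,4),(hookp(T,.185,0,.36),Rd(F-90),0),(hookp(T,.185,0,.212),Rd(F-90),0,5),(hookp(T,.07,0,.212),Rd(F-90),0,5),(hookp(T,.07,0,.183),Rd(F-90),0,4),(hookp(T,.07,0,.183),Rd(F-90),.33,4),(hookp(T,.07,0,.33),Rd(F-90),.33,4)]
plan(W)
E
python3 e.py
```

```text
x2 [-0.016, -0.188, -0.24, 0.0, 0.0, -0.023] 0.5
   ->  [ 0.505 -0.02   0.3  ]
  x3 [0.0, 0.0, -0.34, 0.0, 0.0, 0.0] 0.5
   ->  [ 0.505 -0.02   0.198]
  x4 [0.0, 0.0, 0.0, 0.0, 0.0, 0.0] 0
   ->  [ 0.505 -0.02   0.198]
  x4 [0.0, 0.0, 0.54, 0.0, 0.0, 0.0] 0
   ->  [ 0.505 -0.02   0.36 ]
  x4 [0.001, 0.298, 0.0, 0.0, 0.0, -0.796] 0
  x4 [0.001, 0.298, 0.0, 0.0, 0.0, -0.796] 0
   ->  [0.506 0.159 0.36 ]
  x5 [0.0, 0.0, -0.493, 0.0, 0.0, 0.0] 0
   ->  [0.506 0.159 0.212]
  x5 [-0.069, 0.377, 0.0, 0.0, 0.0, 0.0] 0
   ->  [0.485 0.272 0.212]
  x4 [0.0, 0.0, -0.097, 0.0, 0.0, 0.0] 0
   ->  [0.485 0.272 0.183]
  x4 [0.0, 0.0, 0.0, 0.0, 0.0, 0.0] 0.33
   ->  [0.485 0.272 0.183]
  x4 [0.0, 0.0, 0.49, 0.0, 0.0, 0.0] 0.33
   ->  [0.485 0.272 0.33 ]
```

Emit:
{"op": "servo_tool", "data": {
  "rows": [-0.016,-0.188,-0.24,0,0,-0.023,0.5,-0.016,-0.188,-0.24,0,0,-0.023,0.5,-0.016,-0.188,-0.24,0,0,-0.023,0.5]
}}

```text
time: 9.35
position: [0.5042, -0.0212, 0.2989]
orientation: [-2.372, -2.058, 0.003]
wrist_force: [-0.1, -0.2, 0.4]
opening: 0.0471
grasp_force: 0.0
```

Emit:
{"op": "servo_tool", "data": {
  "rows": [0,0,-0.17,0,0,0,0.5,0,0,-0.34,0,0,0,0.5,0,0,-0.34,0,0,0,0.5,0,0,-0.34,0,0,0,0.5]
}}

```text
time: 9.85
position: [0.5062, -0.0195, 0.2004]
orientation: [2.369, 2.061, 0.003]
wrist_force: [1.3, 0.3, -0.6]
opening: 0.0473
grasp_force: 0.0
```

Emit:
{"op": "servo_tool", "data": {
  "rows": [0,0,0,0,0,0,0,0,0,0,0,0,0,0,0,0,0,0,0,0,0,0,0,0,0,0,0,0,0,0,0,0,0,0,0]
}}

```text
time: 10.48
position: [0.5049, -0.0201, 0.198]
orientation: [-2.371, -2.061, 0.0]
wrist_force: [0.7, 0.0, 0.4]
opening: 0.0099
grasp_force: 30.0
```

Emit:
{"op": "servo_tool", "data": {
  "rows": [0,0,0.1,0,0,0,0,0,0,0.25,0,0,0,0,0,0,0.4,0,0,0,0,0,0,0.54,0,0,0,0,0,0,0.54,0,0,0,0]
}}

```text
time: 11.1
position: [0.5058, -0.02, 0.3626]
orientation: [2.369, 2.059, 0.004]
wrist_force: [-0.6, 0.3, -3.0]
opening: 0.0098
grasp_force: 30.0
```

```bash
cat > f.py <<'E'
from h import *
np.set_printoptions(precision=4,suppress=True)
t=im('top');s=im('side','side2.png');x=robot.sense();print(x['position'],x['joints'],x['opening'])
for l,z in(('cover_grip',None),('cover_eye',None),('cover',None),('slot0',.071)):
  for c,d in(('top',t),('side',s)):
    for m in eyes.mark_of(c,l)[:4]: print(l,c,round(m['p'],2),np.round(m['uv']),atz(d,m['uv'],z or x['position'][2]-{'cover_grip':.012,'cover_eye':.033,'cover':.108}[l]))
a=cv2.resize(s['pixels'][100:310,230:430],(571,600),interpolation=3)
cv2.imwrite('pics/p3.png',a[:,:,::-1])
E
python3 f.py
```

```text
[ 0.5047 -0.0202  0.3595] [ 0.3754  0.1196 -0.4343  1.7172  0.052   1.3167 -0.2089] 0.010145653944995722
cover_grip side 0.89 [316. 147.] [ 0.5178 -0.0374  0.3475]
cover_eye side 0.72 [319. 158.] [ 0.5058 -0.0183  0.3265]
cover side 0.66 [321. 184.] [ 0.4966 -0.0219  0.2515]
slot0 side 0.9 [306. 242.] [ 0.5262 -0.0079  0.071 ]
slot0 side 0.89 [310. 232.] [ 0.5277 -0.0581  0.071 ]
slot0 side 0.56 [315. 225.] [ 0.5196 -0.0971  0.071 ]
```

View pics/p3.png

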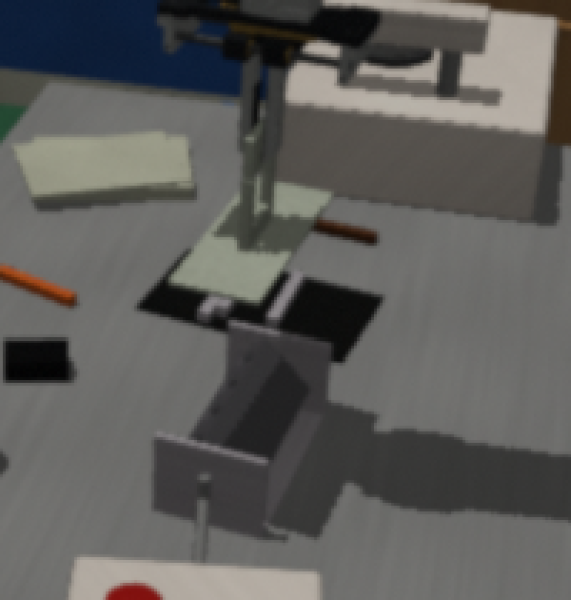

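Emit:
{"op": "servo_tool", "data": {
  "rows": [0.001,0.298,0,0,0,-0.796,0,0.001,0.298,0,0,0,-0.796,0,0.001,0.298,0,0,0,-0.796,0,0.001,0.298,0,0,0,-0.796,0]
}}

```text
time: 12.1
position: [0.5051, 0.0698, 0.3599]
orientation: [-2.892, -1.227, 0.0]
wrist_force: [0.1, -0.1, -1.4]
opening: 0.0099
grasp_force: 30.0
```

Emit:
{"op": "servo_tool", "data": {
  "rows": [0.001,0.298,0,0,0,-0.796,0,0.001,0.298,0,0,0,-0.796,0,0.001,0.298,0,0,0,-0.796,0,0.001,0.298,0,0,0,-0.796,0,0.001,0.298,0,0,0,-0.796,0]
}}

```text
time: 12.72
position: [0.5054, 0.1587, 0.3599]
orientation: [-3.129, -0.285, 0.0]
wrist_force: [0.7, 0.2, -0.8]
opening: 0.0096
grasp_force: 30.0
```

Emit:
{"op": "servo_tool", "data": {
  "rows": [0,0,-0.16,0,0,0,0,0,0,-0.32,0,0,0,0,0,0,-0.493,0,0,0,0,0,0,-0.493,0,0,0,0,0,0,-0.493,0,0,0,0]
}}

```text
time: 13.35
position: [0.5063, 0.159, 0.2141]
orientation: [-3.128, -0.286, -0.003]
wrist_force: [0.7, -0.2, -1.1]
opening: 0.0096
grasp_force: 30.0
```

```bash
cat > g.py <<'E'
from h import *
np.set_printoptions(precision=4,suppress=True)
t=im('top');s=im('side');x=robot.sense();print(x['position'],x['joints'],x['opening'])
for l in('cover_grip','cover_eye','hook_pin','hook_rest'):
  for c,d in(('top',t),('side',s)):
    for m in eyes.mark_of(c,l)[:2]: print(l,c,round(m['p'],2),np.round(m['uv']),atz(d,m['uv'],{'cover_grip':x['position'][2]-.012,'cover_eye':x['position'][2]-.033,'hook_pin':.168,'hook_rest':.15}[l]))
print(hookp(1.57,.12,0,.168),hookp(1.57,.078,0,.15))
a=cv2.resize(s['pixels'][180:340,220:380],(600,600),interpolation=3)
cv2.imwrite('pics/p4.png',a[:,:,::-1])
E
python3 g.py
```

```text
[0.5065 0.159  0.2143] [ 0.0258  0.2967 -0.4615  1.8547  0.1537  1.022  -1.8878] 0.009750865182994438
cover_grip top 0.6 [185. 253.] [0.5033 0.1604 0.2023]
cover_grip side 0.88 [299. 234.] [0.5146 0.1446 0.2023]
cover_grip side 0.67 [322. 207.] [0.4855 0.009  0.2023]
cover_eye top 0.73 [191. 250.] [0.5102 0.1511 0.1813]
cover_eye side 0.74 [300. 248.] [0.5054 0.1711 0.1813]
hook_rest top 0.55 [374. 234.] [ 0.537  -0.2849  0.15  ]
hook_rest side 0.67 [299. 238.] [0.5273 0.0886 0.15  ]
hook_rest side 0.48 [299. 286.] [0.4837 0.2702 0.15  ]
[0.4938 0.223  0.168 ] [0.4861 0.2643 0.15  ]
```

View pics/p4.png

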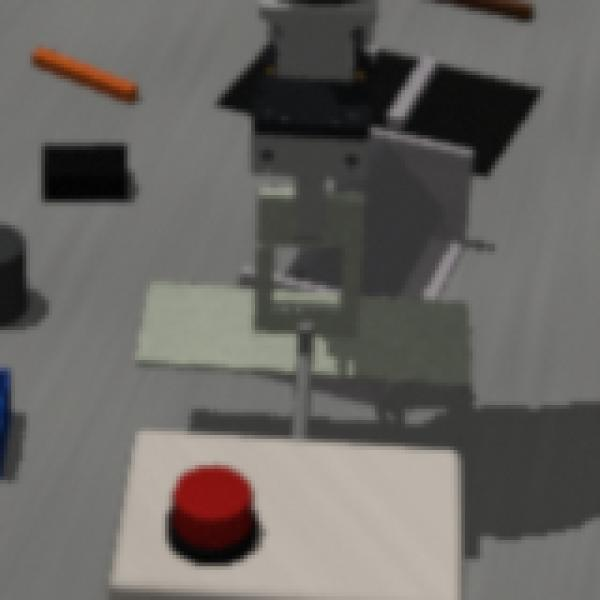

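Emit:
{"op": "servo_tool", "data": {
  "rows": [-0.014,0.075,0,0,0,0,0,-0.028,0.15,0,0,0,0,0,-0.042,0.226,0,0,0,0,0,-0.056,0.3,0,0,0,0,0,-0.069,0.377,0,0,0,0,0]
}}

```text
time: 14.48
position: [0.4846, 0.2724, 0.2122]
orientation: [-3.129, -0.284, 0.0]
wrist_force: [-0.3, -1.3, -1.6]
opening: 0.0096
grasp_force: 30.0
```

Emit:
{"op": "servo_tool", "data": {
  "rows": [0,0,-0.035,0,0,0,0,0,0,-0.07,0,0,0,0,0,0,-0.1,0,0,0,0,0,0,-0.1,0,0,0,0,0,0,-0.1,0,0,0,0]
}}

```text
time: 15.1
position: [0.4854, 0.271, 0.1821]
orientation: [3.129, 0.282, 0.001]
wrist_force: [2.3, -2.7, 2.8]
opening: 0.0101
grasp_force: 30.0
```

```bash
python3 g.py
```

```text
[0.4852 0.2712 0.1821] [-0.1671  0.3878 -0.4937  1.823   0.2174  0.9842 -2.1416] 0.009926962605029933
cover_grip top 0.79 [139. 262.] [0.487  0.2757 0.1701]
cover_grip side 0.56 [297. 278.] [0.4901 0.2696 0.1701]
cover_eye top 0.59 [144. 260.] [0.489  0.2694 0.1491]
cover_eye side 0.82 [300. 289.] [0.4797 0.2803 0.1491]
hook_pin top 0.46 [265. 252.] [ 0.5004 -0.021   0.168 ]
hook_rest side 0.56 [300. 287.] [0.481  0.2758 0.15  ]
[0.4938 0.223  0.168 ] [0.4861 0.2643 0.15  ]
```

View pics/p4.png

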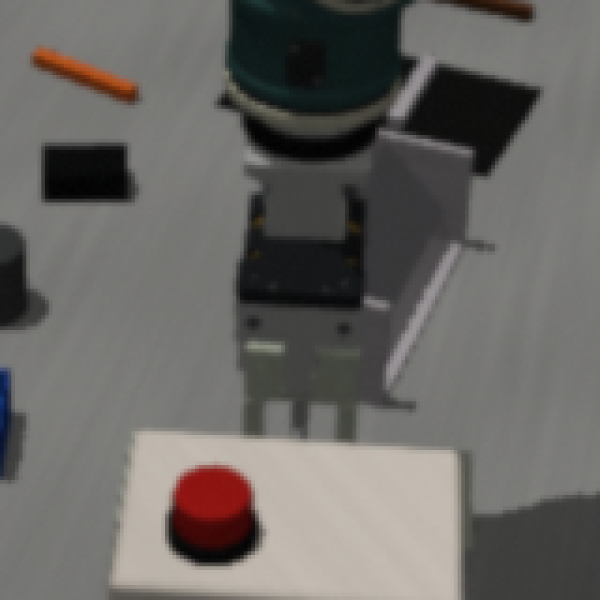

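Emit:
{"op": "servo_tool", "data": {
  "rows": [0,0,0,0,0,0,0.33,0,0,0,0,0,0,0.33,0,0,0,0,0,0,0.33,0,0,0,0,0,0,0.33]
}}

```text
time: 16.1
position: [0.4847, 0.2718, 0.1821]
orientation: [-3.129, -0.284, 0.0]
wrist_force: [0.6, 1.0, -0.3]
opening: 0.031
grasp_force: 0.0
```

Emit:
{"op": "servo_tool", "data": {
  "rows": [0,0,0.1,0,0,0,0.33,0,0,0.3,0,0,0,0.33,0,0,0.55,0,0,0,0.33,0,0,0.55,0,0,0,0.33,0,0,0.55,0,0,0,0.33]
}}

```text
time: 16.73
position: [0.4849, 0.2718, 0.3473]
orientation: [-3.129, -0.284, -0.001]
wrist_force: [0.0, 0.3, -0.7]
opening: 0.0309
grasp_force: 0.0
```

```bash
cat > k.py <<'E'
from h import *
np.set_printoptions(precision=4,suppress=True)
t=im('top');s=im('side')
for c,d in(('top',t),('side',s)):
  for l,z in(('slot0',.071),('rack',0),('bar0_mid',.011),('cover_eye',.15)):
    for m in eyes.mark_of(c,l)[:6]: print(l,c,round(m['p'],2),np.round(m['uv'],1),atz(d,m['uv'],z))
for m in eyes.trace('top','rack')[:1]:
    ys,xs=np.nonzero(m['pixels']);P=np.array([atz(t,(x,y),.09)[:2] for x,y in zip(xs,ys)],np.float32);r=cv2.minAreaRect(P);print('rack',r)
# bars: bright blobs on mat
g=cv2.cvtColor(t['pixels'],cv2.COLOR_RGB2GRAY);k=np.zeros_like(g);
M=[proj(t,p+(.004,)) for p in[(.407,-.365),(.653,-.41),(.68,-.262),(.434,-.216)]]
cv2.fillPoly(k,[np.int32(M)],1);b=((g>100)&(k>0)).astype(np.uint8)
n,L,st,ce=cv2.connectedComponentsWithStats(b)
for i in range(1,n):
    if st[i,4]<40: continue
    ys,xs=np.nonzero(L==i);P=np.array([atz(t,(x,y),.018)[:2] for x,y in zip(xs,ys)],np.float32);r=cv2.minAreaRect(P)
    v=np.linalg.svd(P-P.mean(0),full_matrices=False)[2][0];print('bar',st[i,4],'mean',P.mean(0),'rect',np.array(r[0]),np.array(r[1]),'ang',np.degrees(np.arctan2(*v[::-1]))%180)
a=cv2.resize(t['pixels'][170:300,100:420],(800,325),interpolation=3);b=cv2.resize(s['pixels'][190:290,220:380],(440,275),interpolation=3);c=cv2.resize(s['pixels'][240:340,240:371],(360,275),interpolation=3)
cv2.imwrite('pics/p5.png',np.vstack([a,np.hstack([b,c])])[:,:,::-1])
E
python3 k.py
```

```text
slot0 top 0.92 [239.9 238.3] [0.5394 0.0445 0.071 ]
slot0 top 0.85 [295.2 243.7] [ 0.5217 -0.0977  0.071 ]
slot0 top 0.75 [255.8 240.4] [0.5329 0.0036 0.071 ]
slot0 top 0.63 [275.5 241.3] [ 0.5292 -0.0471  0.071 ]
slot0 top 0.37 [264.1 251.3] [ 0.5044 -0.0171  0.071 ]
rack top 0.81 [264.5 251.5] [ 0.5048 -0.0163  0.    ]
cover_eye top 0.62 [142.8 260.2] [0.4898 0.2725 0.15  ]
slot0 side 0.83 [297.1 255.6] [0.5356 0.0612 0.071 ]
slot0 side 0.8 [310.1 230.7] [ 0.5271 -0.063   0.071 ]
slot0 side 0.65 [316.1 224.4] [ 0.5171 -0.0995  0.071 ]
slot0 side 0.57 [305.1 239.5] [ 0.5313 -0.0169  0.071 ]
rack side 0.98 [315.1 260.3] [ 0.5006 -0.0233  0.    ]
cover_eye side 0.68 [301.  286.2] [0.4794 0.2711 0.15  ]
rack ((0.50258868932724, -0.019587688148021698), (0.2181118279695511, 0.10723668336868286), 82.87332153320312)
bar 481 mean [ 0.5813 -0.3136] rect [ 0.5814 -0.3133] [0.1295 0.0312] ang 77.42863
bar 271 mean [ 0.5152 -0.3167] rect [ 0.5151 -0.3169] [0.1131 0.0173] ang 83.750656
```

View pics/p5.png

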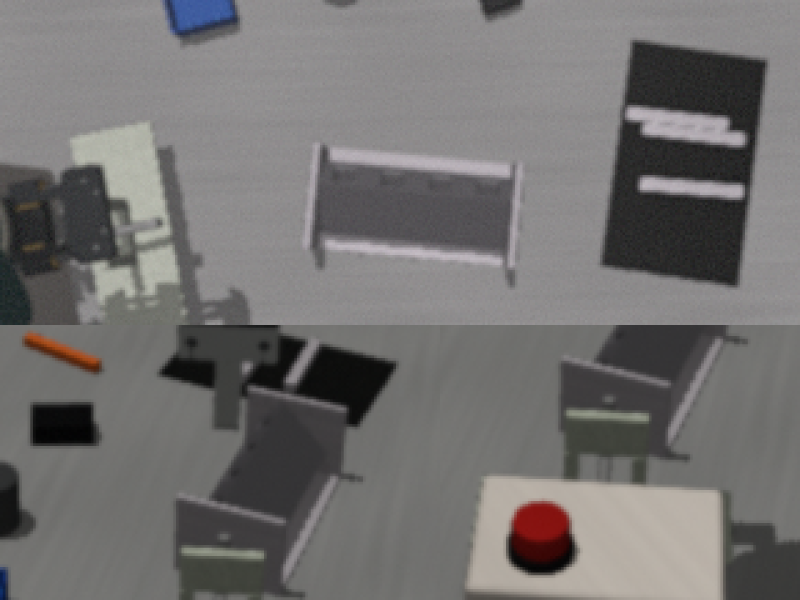

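```bash
cat > l.py <<'E'
from h import *
t=im('top');s=im('side')
C=np.array([.5026,-.0196]);a=np.radians(-7.3);X=np.array([np.cos(a),np.sin(a)]);Y=np.array([-X[1],X[0]])
def w(x,y,z): return np.r_[C+x*X+y*Y,z]
out=[]
for d,(u0,v0) in((t,(215,222)),(s,(280,200))):
    c=d['pixels'][v0:v0+75,u0:u0+100].astype(float);c=np.clip((c-30)*2,0,255).astype(np.uint8)
    c=cv2.resize(c,(400,300),interpolation=3);e=c.copy()
    for sg,col in((1,(255,0,0)),(-1,(0,255,0))):
        x0=.028*1
        for k in(-.075,-.025,.025,.075):
            p=proj(d,w(.028,k,.071));q=proj(d,w(.028+sg*.039,k,.071+.039))
            f=lambda p:tuple(int(i) for i in ((p-[u0,v0])*4))
            cv2.line(e,f(p),f(q),col,1)
    for z in(0,.09):
        P=[(proj(d,w(x,y,z))-[u0,v0])*4 for x,y in((-.055,-.108),(.055,-.108),(.055,.108),(-.055,.108))];cv2.polylines(e,[np.int32(P)],True,(255,255,0),1)
    out.append(np.hstack([c,e]))
cv2.imwrite('pics/p6.png',np.vstack(out)[:,:,::-1])
E
python3 l.py
```

```text
(no output)
```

View pics/p6.png

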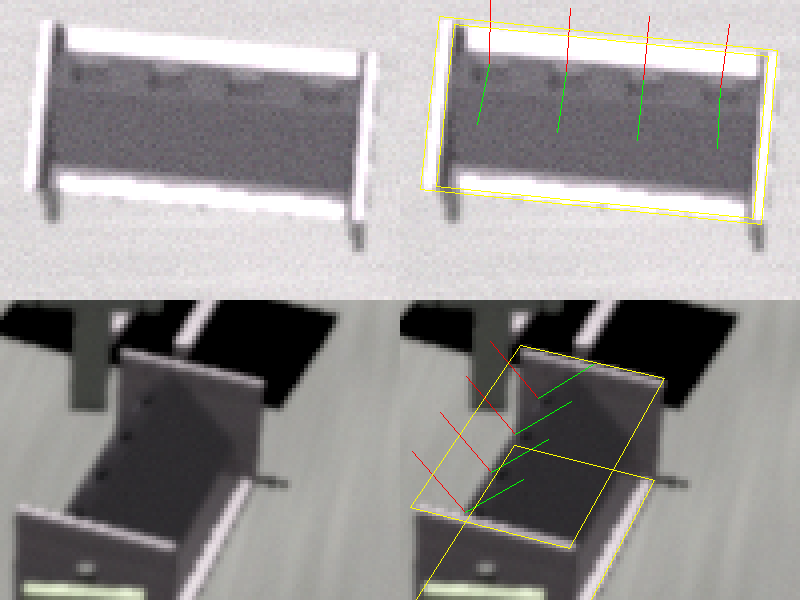

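```bash
cat > l2.py <<'E'
from h import *
t=im('top');s=im('side')
C=np.array([.5026,-.0196]);a=np.radians(-7.3);X=np.array([np.cos(a),np.sin(a)]);Y=np.array([-X[1],X[0]])
def w(x,y,z): return np.r_[C+x*X+y*Y,z]
# brightness profiles along x in top view, averaged between slots & at slots, parametrised at z=.071 and .09
g=cv2.cvtColor(t['pixels'],cv2.COLOR_RGB2GRAY);gs=cv2.cvtColor(s['pixels'],cv2.COLOR_RGB2GRAY)
P=lambda g,d,x,ys,z:int(np.mean([cv2.getRectSubPix(g.astype(np.float32),(1,1),tuple(map(float,proj(d,w(x,y,z)))))[0,0] for y in ys]))
off=[-.05,0,.05];on=[-.075,-.025,.025,.075]
for x in np.arange(-.065,.0651,.005): print('%.3f'%x,'top between',P(g,t,x,off,.071),'slots',P(g,t,x,on,.071),'top z0',P(g,t,x,off,0.))
# side view crop coordinates of cheek points
for x,z in[(-.055,.09),(.055,.09),(.028,.071),(.009,.09),(-.01,.032),(-.043,0),(-.055,0),(.055,.044),(.055,0)]: print(x,z,(proj(s,w(x,-.10,z))-[280,200])*4,(proj(s,w(x,.1,z))-[280,200])*4)
E
python3 l2.py
```

```text
-0.065 top between 143 slots 141 top z0 143
-0.060 top between 143 slots 142 top z0 140
-0.055 top between 141 slots 145 top z0 153
-0.050 top between 173 slots 173 top z0 184
-0.045 top between 177 slots 171 top z0 164
-0.040 top between 124 slots 122 top z0 111
-0.035 top between 91 slots 90 top z0 85
-0.030 top between 80 slots 80 top z0 81
-0.025 top between 82 slots 81 top z0 82
-0.020 top between 81 slots 82 top z0 81
-0.015 top between 81 slots 83 top z0 82
-0.010 top between 82 slots 83 top z0 82
-0.005 top between 83 slots 82 top z0 83
-0.000 top between 82 slots 82 top z0 82
0.005 top between 82 slots 83 top z0 82
0.010 top between 82 slots 82 top z0 81
0.015 top between 87 slots 86 top z0 86
0.020 top between 88 slots 83 top z0 89
0.025 top between 89 slots 82 top z0 88
0.030 top between 88 slots 98 top z0 88
0.035 top between 102 slots 110 top z0 89
0.040 top between 159 slots 157 top z0 125
0.045 top between 178 slots 177 top z0 173
0.050 top between 171 slots 170 top z0 178
0.055 top between 145 slots 144 top z0 164
0.060 top between 140 slots 139 top z0 140
0.065 top between 138 slots 140 top z0 140
-0.055 0.09 [260.8  84.4] [173.2 241.6]
0.055 0.09 [116.4  51.2] [ 14.8 200.8]
0.028 0.071 [150.   80.8] [ 52.4 233.6]
0.009 0.09 [176.   64.8] [ 80.  217.6]
-0.01 0.032 [196.  136.4] [104. 294.]
-0.043 0 [235.6 182. ] [148.4 344. ]
-0.055 0 [251.2 185.6] [165.2 348.8]
0.055 0.044 [113.6 103.2] [ 13.6 255.6]
0.055 0 [111.2 151.2] [ 12.4 306.8]
```

```bash
cat >> h.py <<'E'
C=np.array([.5026,-.0196]);RA=-7.3
_a=np.radians(RA);X=np.r_[np.cos(_a),np.sin(_a),0];Y=np.array([-X[1],X[0],0]);Z=np.array([0,0,1.])
U=(X+Z)/2**.5; MX=.0275
def mouth(y): return np.r_[C,.071]+MX*X+y*Y
RI=Rd(RA+90,-45)
def tcp_for(c,d,Q=RI): return np.asarray(c)-Q.as_matrix()@[d,0,.020]
def grasp(c,ang,d,z=.031): # bar centre xy, angle of its +y-ish direction
    a=np.radians(ang);return np.r_[np.array(c[:2])-d*np.array([np.cos(a),np.sin(a)]),z],Rd(ang-90)
E
cat > m.py <<'E'
from h import *
g,Q=grasp((.5151,-.3168),83.75,.035);s=robot.sense();p=s['position'];q=R.from_rotvec(s['orientation'])
m=mouth(-.025);print(m,U,RI.as_matrix())
gz=lambda z:np.r_[g[:2],z]
W=[(np.r_[.49,.0,.36],Rd(-40),.45),(gz(.30),Q,.45),(gz(.031),Q,.45,6),(gz(.031),Q,0,4),(gz(.33),Q,0),(tcp_for(m+.14*U,.035),RI,0),(tcp_for(m+.07*U,.035),RI,0,3),(tcp_for(m,.035),RI,0,8)]
plan(W)
E
python3 m.py
```

```text
[ 0.52670048 -0.04789164  0.071     ] [ 0.70137529 -0.08984825  0.70710678] [[-0.70137529  0.12706461  0.70137529]
 [ 0.08984825  0.99189444 -0.08984825]
 [-0.70710678  0.         -0.70710678]]
  x5 [0.017, -0.906, 0.043, 0.0, 0.0, 0.881] 0.45
   ->  [0.49 0.   0.36]
  x4 [0.035, -0.586, -0.1, 0.0, 0.0, 0.375] 0.45
  x4 [0.035, -0.586, -0.1, 0.0, 0.0, 0.375] 0.45
   ->  [ 0.511 -0.352  0.3  ]
  x3 [0.0, 0.0, -0.448, 0.0, 0.0, 0.0] 0.45
  x3 [0.0, 0.0, -0.448, 0.0, 0.0, 0.0] 0.45
   ->  [ 0.511 -0.352  0.031]
  x4 [0.0, 0.0, 0.0, 0.0, 0.0, 0.0] 0
   ->  [ 0.511 -0.352  0.031]
  x3 [0.0, 0.0, 0.498, 0.0, 0.0, 0.0] 0
  x3 [0.0, 0.0, 0.498, 0.0, 0.0, 0.0] 0
   ->  [ 0.511 -0.352  0.33 ]
  x4 [0.138, 0.322, -0.135, -0.289, -0.227, 0.622] 0
  x4 [0.138, 0.322, -0.135, -0.289, -0.227, 0.622] 0
  x4 [0.138, 0.322, -0.135, -0.289, -0.227, 0.622] 0
   ->  [ 0.635 -0.062  0.209]
  x3 [-0.164, 0.021, -0.165, 0.0, 0.0, 0.0] 0
   ->  [ 0.586 -0.056  0.159]
  x4 [-0.082, 0.01, -0.082, 0.0, 0.0, 0.0] 0
  x4 [-0.082, 0.01, -0.082, 0.0, 0.0, 0.0] 0
   ->  [ 0.537 -0.049  0.11 ]
```

Emit:
{"op": "servo_tool", "data": {
  "rows": [0.017,-0.906,0.043,0,0,0.881,0.45,0.017,-0.906,0.043,0,0,0.881,0.45,0.017,-0.906,0.043,0,0,0.881,0.45,0.017,-0.906,0.043,0,0,0.881,0.45,0.017,-0.906,0.043,0,0,0.881,0.45]
}}

```text
time: 18.1
position: [0.4897, 0.0021, 0.3601]
orientation: [2.844, 1.335, 0.001]
wrist_force: [1.3, -0.7, 0.4]
opening: 0.0425
grasp_force: 0.0
```

Emit:
{"op": "servo_tool", "data": {
  "rows": [0.035,-0.586,-0.1,0,0,0.375,0.45,0.035,-0.586,-0.1,0,0,0.375,0.45,0.035,-0.586,-0.1,0,0,0.375,0.45,0.035,-0.586,-0.1,0,0,0.375,0.45]
}}

```text
time: 18.6
position: [0.4994, -0.177, 0.3287]
orientation: [-2.626, -1.722, 0.003]
wrist_force: [0.4, 0.7, 0.8]
opening: 0.0425
grasp_force: 0.0
```

Emit:
{"op": "servo_tool", "data": {
  "rows": [0.035,-0.586,-0.1,0,0,0.375,0.45,0.035,-0.586,-0.1,0,0,0.375,0.45,0.035,-0.586,-0.1,0,0,0.375,0.45,0.035,-0.586,-0.1,0,0,0.375,0.45,0.035,-0.586,-0.1,0,0,0.375,0.45]
}}

```text
time: 19.23
position: [0.5114, -0.3472, 0.2999]
orientation: [-2.338, -2.098, -0.001]
wrist_force: [-0.3, 0.9, 0.4]
opening: 0.0424
grasp_force: 0.0
```

Emit:
{"op": "servo_tool", "data": {
  "rows": [0,0,-0.2,0,0,0,0.45,0,0,-0.4,0,0,0,0.45,0,0,-0.6,0,0,0,0.45,0,0,-0.7,0,0,0,0.45,0,0,-0.7,0,0,0,0.45]
}}

```text
time: 19.85
position: [0.5108, -0.3461, 0.0888]
orientation: [-2.335, -2.098, 0.0]
wrist_force: [-0.4, 0.5, 0.1]
opening: 0.0418
grasp_force: 0.0
```

```bash
cat > n.py <<'E'
from h import *
np.set_printoptions(precision=4,suppress=True)
t=im('top');x=robot.sense();print(x['position'],x['orientation'],x['opening'],x['joints'],x['wrist_force'])
g=cv2.cvtColor(t['pixels'],cv2.COLOR_RGB2GRAY)
a=cv2.resize(t['pixels'][170:300,330:430],(460,598),interpolation=3);cv2.imwrite('pics/p7.png',a[:,:,::-1])
E
python3 n.py
```

```text
[ 0.5116 -0.347   0.0906] [-2.3371 -2.099  -0.0007] 0.0421126044901237 [ 0.6827  0.5706 -0.1819  1.7342  0.1299  0.8487  0.3358] [-0.8136  0.0428  1.0399]
```

View pics/p7.png

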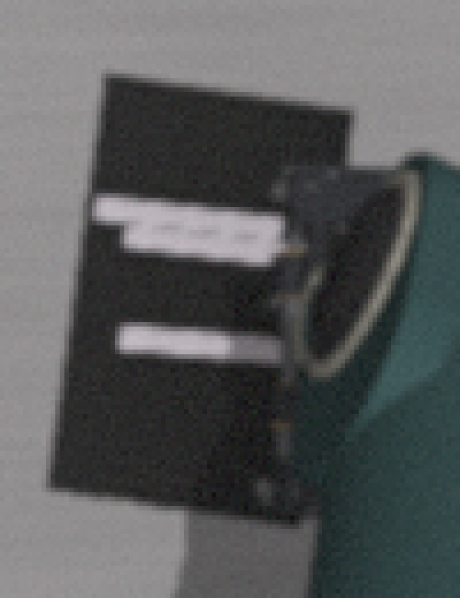

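Emit:
{"op": "servo_tool", "data": {
  "rows": [0,-0.012,-0.08,0,0,0,0.45,0,-0.012,-0.15,0,0,0,0.45,0,-0.012,-0.197,0,0,0,0.45,0,-0.012,-0.197,0,0,0,0.45]
}}

```text
time: 20.4
position: [0.5111, -0.3516, 0.0305]
orientation: [-2.338, -2.097, -0.0]
wrist_force: [0.6, 0.9, 0.3]
opening: 0.0424
grasp_force: 0.0
```

Emit:
{"op": "servo_tool", "data": {
  "rows": [0,0,0,0,0,0,0,0,0,0,0,0,0,0,0,0,0,0,0,0,0,0,0,0,0,0,0,0]
}}

```text
time: 20.9
position: [0.511, -0.352, 0.031]
orientation: [2.339, 2.097, -0.0]
wrist_force: [-1.5, 0.1, 2.1]
opening: 0.0136
grasp_force: 30.0
```

Emit:
{"op": "servo_tool", "data": {
  "rows": [0,0,0.2,0,0,0,0,0,0,0.4,0,0,0,0,0,0,0.6,0,0,0,0,0,0,0.8,0,0,0,0,0,0,0.98,0,0,0,0]
}}

```text
time: 21.52
position: [0.5107, -0.3517, 0.3272]
orientation: [2.338, 2.097, 0.0]
wrist_force: [-0.1, -0.1, -1.3]
opening: 0.0139
grasp_force: 30.0
```

```bash
cat > n2.py <<'E'
from h import *
x=robot.sense();print(x['position'],x['opening'])
m=mouth(-.025)
plan([(tcp_for(m+.14*U,.0335),RI,0),(tcp_for(m+.07*U,.0335),RI,0,4)])
E
python3 n2.py
```

```text
[ 0.51067689 -0.35174115  0.3272487 ] 0.013943397149935203
  x4 [0.137, 0.322, -0.133, -0.289, -0.227, 0.622] 0
  x4 [0.137, 0.322, -0.133, -0.289, -0.227, 0.622] 0
  x4 [0.137, 0.322, -0.133, -0.289, -0.227, 0.622] 0
   ->  [ 0.634 -0.062  0.208]
  x4 [-0.164, 0.021, -0.165, 0.0, 0.0, 0.0] 0
   ->  [ 0.585 -0.055  0.158]
```

Emit:
{"op": "servo_tool", "data": {
  "rows": [0.137,0.322,-0.133,-0.289,-0.227,0.622,0,0.137,0.322,-0.133,-0.289,-0.227,0.622,0,0.137,0.322,-0.133,-0.289,-0.227,0.622,0,0.137,0.322,-0.133,-0.289,-0.227,0.622,0]
}}

```text
time: 22.02
position: [0.5512, -0.2547, 0.285]
orientation: [1.598, 2.368, -0.028]
wrist_force: [-0.1, -0.5, -0.5]
opening: 0.0138
grasp_force: 30.0
```

Emit:
{"op": "servo_tool", "data": {
  "rows": [0.137,0.322,-0.133,-0.289,-0.227,0.622,0,0.137,0.322,-0.133,-0.289,-0.227,0.622,0,0.137,0.322,-0.133,-0.289,-0.227,0.622,0,0.137,0.322,-0.133,-0.289,-0.227,0.622,0]
}}

```text
time: 22.52
position: [0.5924, -0.1598, 0.2445]
orientation: [0.865, 2.442, -0.049]
wrist_force: [0.3, -0.4, -1.7]
opening: 0.0135
grasp_force: 30.0
```

Emit:
{"op": "servo_tool", "data": {
  "rows": [0.137,0.322,-0.133,-0.289,-0.227,0.622,0,0.137,0.322,-0.133,-0.289,-0.227,0.622,0,0.137,0.322,-0.133,-0.289,-0.227,0.622,0,0.137,0.322,-0.133,-0.289,-0.227,0.622,0,0.137,0.322,-0.133,-0.289,-0.227,0.622,0]
}}

```text
time: 23.15
position: [0.6371, -0.0686, 0.2078]
orientation: [0.208, 2.353, -0.075]
wrist_force: [0.1, -1.1, -1.2]
opening: 0.0136
grasp_force: 30.0
```

```bash
cat > o.py <<'E'
from h import *
np.set_printoptions(precision=4,suppress=True)
import sys
x=robot.sense();print(x['position'],x['joints'])
M=R.from_rotvec(x['orientation']).as_matrix();c=x['position']+M@[.0335,0,.02]
t=im('top');s=im('side');print('bar c model',c,'axis',-M[:,0],'U',U)
for n,d in(('top',t),('side',s)):
  for m in eyes.mark_of(n,'bar0_mid')[:5]: print(n,round(m['p'],2),np.round(m['uv'],1),'model',proj(d,c))
  for m in eyes.mark_of(n,'slot0')[:5]: print(n,'slot',round(m['p'],2),np.round(m['uv'],1))
  print([proj(d,mouth(k)).tolist() for k in(-.075,-.025,.025,.075)])
m=mouth(float(sys.argv[1]))
if len(sys.argv)>2: plan([(tcp_for(m+.07*U,.0335),RI,0,4),(tcp_for(m,.0335),RI,0,5)])
a=cv2.resize(t['pixels'][190:290,215:325],(440,400),interpolation=3);b=cv2.resize(s['pixels'][170:280,260:350],(327,400),interpolation=3)
cv2.imwrite('pics/p8.png',np.hstack([a,b])[:,:,::-1])
E
python3 o.py -.025 1
```

```text
[ 0.6371 -0.0686  0.2078] [ 0.3659  0.2454 -0.3992  2.1815  1.81    0.2051 -0.3222]
bar c model [ 0.6276 -0.0667  0.17  ] axis [ 0.6991 -0.1279  0.7035] U [ 0.7014 -0.0898  0.7071]
top 0.24 [114.2 269.6] model [282.5 198.4]
top slot 0.94 [256.7 241.8]
top slot 0.85 [236.9 238.5]
top slot 0.84 [294.7 242.9]
[[295.1, 244.2], [275.8, 242.3], [256.5, 240.3], [237.3, 238.4]]
side slot 0.91 [311.3 229.5]
side slot 0.83 [303.5 241.2]
side slot 0.69 [299.6 253. ]
side slot 0.67 [314.5 223.7]
side slot 0.24 [321.4 205.6]
[[314.9, 224.6], [309.1, 233.6], [303.0, 243.2], [296.6, 253.2]]
  x4 [-0.168, 0.043, -0.163, -0.012, -0.009, 0.058] 0
   ->  [ 0.585 -0.055  0.158]
  x5 [-0.164, 0.021, -0.165, 0.0, 0.0, 0.0] 0
   ->  [ 0.536 -0.049  0.109]
```

View pics/p8.png

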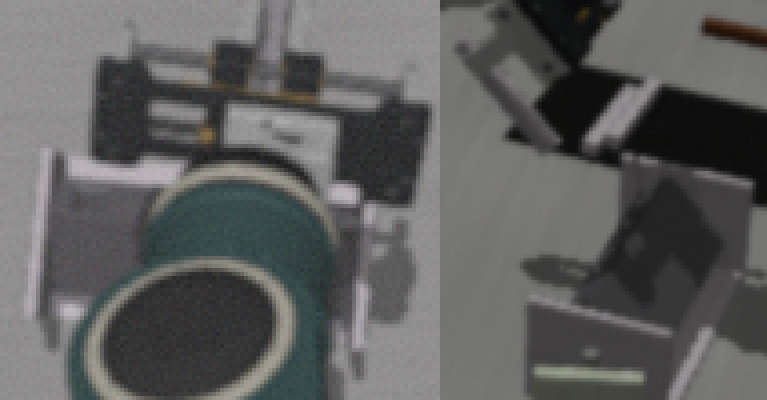

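Emit:
{"op": "servo_tool", "data": {
  "rows": [-0.08,0.02,-0.08,-0.012,-0.009,0.058,0,-0.168,0.043,-0.163,-0.012,-0.009,0.058,0,-0.168,0.043,-0.163,-0.012,-0.009,0.058,0,-0.168,0.043,-0.163,-0.012,-0.009,0.058,0]
}}

```text
time: 23.95
position: [0.5854, -0.0549, 0.1582]
orientation: [0.146, 2.353, -0.062]
wrist_force: [0.2, -1.2, 0.3]
opening: 0.0138
grasp_force: 30.0
```

```bash
cat > q.py <<'E'
from h import *
import sys
np.set_printoptions(precision=4,suppress=True)
y,d,h=map(float,sys.argv[1:4])
x=robot.sense();M=R.from_rotvec(x['orientation']).as_matrix();c=x['position']+M@[d,0,.02];print('pos',x['position'],'j',x['joints'],'f',x['wrist_force'])
print('bar in slot frame x(along X-Z),y,u:',(c-mouth(y))@((X-Z)/2**.5),(c-mouth(y))@Y,(c-mouth(y))@U,'angle',np.degrees(np.arccos(-M[:,0]@U)))
plan([(tcp_for(mouth(y)+float(k)*U,d),RI,0,5) for k in sys.argv[3:]])
E
python3 q.py -.025 .0335 .05 0
```

```text
pos [ 0.5854 -0.0549  0.1582] j [ 0.5437  0.2956 -0.6057  2.3266  2.3292  0.3275 -0.7827] f [ 0.2489 -1.1616  0.2772]
bar in slot frame x(along X-Z),y,u: 0.00012658476555831377 0.0004155987957149237 0.06998989704864889 angle 0.16831478670022876
  x5 [-0.047, 0.004, -0.047, 0.002, -0.001, -0.003] 0
   ->  [ 0.571 -0.054  0.144]
  x5 [-0.117, 0.015, -0.118, 0.0, 0.0, 0.0] 0
   ->  [ 0.536 -0.049  0.109]
```

Emit:
{"op": "servo_tool", "data": {
  "rows": [-0.02,0.002,-0.02,0,0,0,0,-0.047,0.004,-0.047,0,0,0,0,-0.047,0.004,-0.047,0,0,0,0]
}}

```text
time: 24.32
position: [0.5695, -0.0528, 0.1425]
orientation: [0.143, 2.355, -0.061]
wrist_force: [0.3, 0.5, -0.3]
opening: 0.0133
grasp_force: 30.0
```

Emit:
{"op": "servo_tool", "data": {
  "rows": [-0.02,0.003,-0.02,0,0,0,0,-0.04,0.005,-0.04,0,0,0,0,-0.04,0.005,-0.04,0,0,0,0]
}}

```text
time: 24.7
position: [0.5577, -0.0513, 0.1307]
orientation: [0.142, 2.355, -0.061]
wrist_force: [0.2, -0.0, -0.9]
opening: 0.0135
grasp_force: 30.0
```

```bash
python3 q.py -.025 .0335 0 
```

```text
pos [ 0.5577 -0.0513  0.1307] j [ 0.5962  0.3423 -0.6716  2.3974  2.4438  0.424  -0.8846] f [ 0.2432 -0.0463 -0.883 ]
bar in slot frame x(along X-Z),y,u: -0.0002692665956227538 0.0004335861685825585 0.030681300289906416 angle 0.3306923736914225
  x5 [-0.072, 0.007, -0.073, 0.001, -0.003, -0.008] 0
   ->  [ 0.536 -0.049  0.109]
```

Emit:
{"op": "servo_tool", "data": {
  "rows": [-0.024,0.002,-0.024,0,0,0,0,-0.05,0.005,-0.05,0,0,0,0,-0.072,0.007,-0.073,0,0,0,0,-0.072,0.007,-0.073,0,0,0,0]
}}

```text
time: 25.2
position: [0.5363, -0.0492, 0.1089]
orientation: [0.142, 2.355, -0.061]
wrist_force: [-0.6, 0.3, -1.5]
opening: 0.0136
grasp_force: 30.0
```

```bash
python3 q.py -.025 .0335 0 
```

```text
pos [ 0.5363 -0.0492  0.1089] j [ 0.6182  0.3906 -0.7029  2.4509  2.5112  0.5135 -0.9419] f [-0.5547  0.257  -1.5316]
bar in slot frame x(along X-Z),y,u: -1.5747828433053257e-05 -0.00017851312831555695 7.952611209893408e-05 angle 0.3169217605920952
  x5 [0.0, 0.0, 0.0, 0.001, -0.003, -0.008] 0
   ->  [ 0.536 -0.049  0.109]
```

Emit:
{"op": "servo_tool", "data": {
  "rows": [-0.004,0,-0.004,0,0,0,0,-0.008,0.001,-0.008,0,0,0,0,-0.008,0.001,-0.008,0,0,0,0]
}}

```text
time: 25.58
position: [0.5361, -0.0492, 0.1086]
orientation: [0.142, 2.35, -0.062]
wrist_force: [6.1, -1.0, 6.9]
opening: 0.0136
grasp_force: 30.0
```

Emit:
{"op": "servo_tool", "data": {
  "rows": [0,0,0,0,0,0,0.28,0,0,0,0,0,0,0.28,0,0,0,0,0,0,0.28]
}}

```text
time: 25.95
position: [0.534, -0.0489, 0.1069]
orientation: [0.142, 2.355, -0.061]
wrist_force: [0.2, -0.4, 0.4]
opening: 0.0264
grasp_force: 0.0
```

Emit:
{"op": "servo_tool", "data": {
  "rows": [-0.06,0.008,0.06,0,0,0,0.28,-0.13,0.017,0.13,0,0,0,0.28,-0.24,0.03,0.24,0,0,0,0.28,-0.24,0.03,0.5,0,0,0,0.28,-0.24,0.03,0.6,0,0,0,0.28]
}}

```text
time: 26.58
position: [0.4692, -0.0606, 0.1976]
orientation: [0.133, 2.34, -0.171]
wrist_force: [-1.4, -0.1, -0.5]
opening: 0.026
grasp_force: 0.0
```

```bash
cat > r.py <<'E'
from h import *
np.set_printoptions(precision=4,suppress=True)
s=im('side');t=im('top')
for n,d in(('top',t),('side',s)):
  for m in eyes.mark_of(n,'bar0_mid')[:5]: print(n,round(m['p'],2),np.round(m['uv'],1))
  for m in eyes.mark_of(n,'slot0')[:5]: print(n,'slot',round(m['p'],2),np.round(m['uv'],1))
  print([proj(d,mouth(k)).tolist() for k in(-.075,-.025,.025,.075)])
  for l in('cover_eye',):
    for m in eyes.mark_of(n,l)[:2]: print(l,round(m['p'],2),atz(d,m['uv'],.15))
  for m in eyes.trace(n,'bar0_mid')[:5]: print('trace',n,round(m['p'],2),np.round(m['box']),m['pixels'].sum())
print(robot.sense()['position'],robot.sense()['joints'])
E
python3 r.py
```

```text
top slot 0.94 [255.1 245.3]
top slot 0.88 [275.7 243.7]
top slot 0.78 [234.7 240.5]
top slot 0.66 [295.6 246.6]
[[295.1, 244.2], [275.8, 242.3], [256.5, 240.3], [237.3, 238.4]]
cover_eye 0.71 [0.4861 0.2679 0.15  ]
side slot 0.91 [309.8 230.6]
side slot 0.7 [302.2 240.2]
side slot 0.7 [296.5 255.7]
side slot 0.62 [317.6 223.3]
[[314.9, 224.6], [309.1, 233.6], [303.0, 243.2], [296.6, 253.2]]
cover_eye 0.71 [0.4841 0.2813 0.15  ]
trace side 0.46 [298. 219. 312. 237.] 128
[ 0.4694 -0.0596  0.1962] [ 0.4104 -0.0393 -0.4763  2.5488  2.2187  0.2458 -0.7671]
```

```bash
cat > s.py <<'E'
from h import *
plan([((.50,-.08,.34),Rd(RA+45,-20),.4),((.47,-.05,.36),Rd(-6),.4)])
E
python3 s.py
```

```text
x3 [0.051, -0.034, 0.24, 0.194, 0.227, -0.491] 0.4
  x3 [0.051, -0.034, 0.24, 0.194, 0.227, -0.491] 0.4
   ->  [ 0.5  -0.08  0.34]
  x3 [-0.05, 0.05, 0.033, 0.219, 0.062, -0.481] 0.4
  x3 [-0.05, 0.05, 0.033, 0.219, 0.062, -0.481] 0.4
   ->  [ 0.47 -0.05  0.36]
```

Emit:
{"op": "servo_tool", "data": {
  "rows": [0.051,-0.034,0.24,0.194,0.227,-0.491,0.4,0.051,-0.034,0.24,0.194,0.227,-0.491,0.4,0.051,-0.034,0.24,0.194,0.227,-0.491,0.4]
}}

```text
time: 27.45
position: [0.4855, -0.0908, 0.243]
orientation: [0.313, 2.331, -0.279]
wrist_force: [0.2, 0.1, 0.3]
opening: 0.0378
grasp_force: 0.0
```

Emit:
{"op": "servo_tool", "data": {
  "rows": [0.051,-0.034,0.24,0.194,0.227,-0.491,0.4,0.051,-0.034,0.24,0.194,0.227,-0.491,0.4,0.051,-0.034,0.24,0.194,0.227,-0.491,0.4]
}}

```text
time: 27.82
position: [0.4999, -0.1011, 0.3151]
orientation: [0.737, 2.426, -0.335]
wrist_force: [0.3, -2.9, 0.0]
opening: 0.0379
grasp_force: 0.0
```

Emit:
{"op": "servo_tool", "data": {
  "rows": [-0.05,0.05,0.033,0.219,0.062,-0.481,0.4,-0.05,0.05,0.033,0.219,0.062,-0.481,0.4,-0.05,0.05,0.033,0.219,0.062,-0.481,0.4]
}}

```text
time: 28.2
position: [0.4864, -0.086, 0.3247]
orientation: [1.278, 2.37, -0.295]
wrist_force: [-0.8, -1.5, -0.8]
opening: 0.0376
grasp_force: 0.0
```

Emit:
{"op": "servo_tool", "data": {
  "rows": [-0.05,0.05,0.033,0.219,0.062,-0.481,0.4,-0.05,0.05,0.033,0.219,0.062,-0.481,0.4,-0.05,0.05,0.033,0.219,0.062,-0.481,0.4,-0.05,0.05,0.033,0.219,0.062,-0.481,0.4]
}}

```text
time: 28.7
position: [0.4707, -0.071, 0.3341]
orientation: [1.814, 2.222, -0.241]
wrist_force: [0.6, -0.1, 0.1]
opening: 0.0377
grasp_force: 0.0
```

```bash
cat > t.py <<'E'
from h import *
np.set_printoptions(precision=4,suppress=True)
t=im('top','top9.png');print(robot.sense()['position'],robot.sense()['orientation'])
g=cv2.cvtColor(t['pixels'],cv2.COLOR_RGB2GRAY);k=np.zeros_like(g)
M=[proj(t,p+(.004,)) for p in[(.41,-.355),(.65,-.405),(.675,-.267),(.437,-.226)]]
cv2.fillPoly(k,[np.int32(M)],1);b=((g>105)&(k>0)).astype(np.uint8)
n,L,st,ce=cv2.connectedComponentsWithStats(b)
ys,xs=np.nonzero(b);P=np.array([atz(t,(x,y),.018)[:2] for x,y in zip(xs,ys)])
y0=84;a=np.radians(y0);al=np.array([np.cos(a),np.sin(a)]);ac=np.array([al[1],-al[0]]);O=np.array([.58,-.313])
q=(P-O)@al;r=(P-O)@ac
for lo in np.arange(-.08,.081,.008):
    m=(q>=lo)&(q<lo+.008)
    if m.sum()>0: print('along %.3f n%d across %.4f..%.4f'%(lo,m.sum(),r[m].min(),r[m].max()))
v,u=np.mgrid[190:235,345:410]
print(g[196:232:1,350:408:3])
E
python3 t.py
```

```text
[ 0.4706 -0.0708  0.3342] [ 1.8133  2.2225 -0.2409]
along -0.072 n4 across -0.0126..-0.0070
along -0.064 n17 across -0.0159..-0.0018
along -0.056 n17 across -0.0163..-0.0024
along -0.048 n30 across -0.0145..0.0130
along -0.040 n35 across -0.0151..0.0153
along -0.032 n34 across -0.0153..0.0146
along -0.024 n33 across -0.0134..0.0140
along -0.016 n36 across -0.0141..0.0161
along -0.008 n34 across -0.0143..0.0155
along -0.000 n35 across -0.0126..0.0173
along 0.008 n35 across -0.0133..0.0167
along 0.016 n33 across -0.0112..0.0163
along 0.024 n34 across -0.0118..0.0182
along 0.032 n36 across -0.0122..0.0891
along 0.040 n27 across -0.0102..0.0173
along 0.048 n21 across 0.0025..0.0906
along 0.056 n16 across 0.0046..0.0188
along 0.064 n2 across 0.0100..0.0127
[[137  48  48  48  43  47  45  44  40  47  41  43  42  39  46  33  37  41
   37 125]
 [139  42  48  41  43  41  44  43  36  40  42  45  47  41  40  48  43  41
   38 130]
 [129  48  48  43  50  44  43  42  41  41  45  41  38  37  41  37  37  43
   45 132]
 [126  49  45  43  48  47  46  48  40  44  40  46  38  41  40  43  41  36
   34 140
[... 2022 characters left out ...]
  76  37
  143 146]
 [ 42  48  57 105 125 139 168 173 175 187 183 180 179 177 179 180  94  38
  142 144]
 [ 43  50  43  56  65  85 118 124 145 174 170 179 182 183 179 180 107  48
  148 147]
 [ 45  45  48  37  39  48  57  63  88 121 127 155 169 170 181 182 100  40
  143 146]
 [ 47  41  42  41  48  45  34  38  44  61  68 103 120 126 162 172  91  57
  146 148]
 [ 41  45  45  43  46  42  41  47  38  40  39  55  62  74 111 120  56  62
  146 147]
 [ 43  52  47  40  39  39  45  41  46  46  41  40  37  41  54  62  41  68
  149 148]
 [ 39  41  48  41  46  45  44  45  48  43  38  41  37  41  33  36  43  71
  146 146]
 [ 44  47  39  42  43  48  39  39  40  43  37  38  37  38  39  34  38  79
  145 144]]
```

```bash
cat > m2.py <<'E'
from h import *
import sys
cx,cy,ang,d=map(float,sys.argv[1:5])
g,Q=grasp((cx,cy),ang,d);gz=lambda z:np.r_[g[:2],z]
plan([(gz(.28),Q,.35),(gz(.06),Q,.35,5),(gz(.031),Q,.35,3)])
E
python3 m2.py .572 -.3247 81 .047
```

```text
x3 [0.157, -0.501, -0.09, 0.197, 0.028, -0.227] 0.35
  x3 [0.157, -0.501, -0.09, 0.197, 0.028, -0.227] 0.35
   ->  [ 0.565 -0.371  0.28 ]
  x5 [0.0, 0.0, -0.733, 0.0, 0.0, 0.0] 0.35
   ->  [ 0.565 -0.371  0.06 ]
  x3 [0.0, 0.0, -0.097, 0.0, 0.0, 0.0] 0.35
   ->  [ 0.565 -0.371  0.031]
```

Emit:
{"op": "servo_tool", "data": {
  "rows": [0.157,-0.501,-0.09,0.197,0.028,-0.227,0.35,0.157,-0.501,-0.09,0.197,0.028,-0.227,0.35,0.157,-0.501,-0.09,0.197,0.028,-0.227,0.35,0.157,-0.501,-0.09,0.197,0.028,-0.227,0.35]
}}

```text
time: 29.25
position: [0.5174, -0.2229, 0.3065]
orientation: [2.108, 2.145, -0.127]
wrist_force: [0.0, 0.6, 0.1]
opening: 0.0331
grasp_force: 0.0
```

Emit:
{"op": "servo_tool", "data": {
  "rows": [0.157,-0.501,-0.09,0.197,0.028,-0.227,0.35,0.157,-0.501,-0.09,0.197,0.028,-0.227,0.35,0.157,-0.501,-0.09,0.197,0.028,-0.227,0.35,0.157,-0.501,-0.09,0.197,0.028,-0.227,0.35,0.157,-0.501,-0.09,0.197,0.028,-0.227,0.35]
}}

```text
time: 29.88
position: [0.5655, -0.3692, 0.2813]
orientation: [2.39, 2.039, 0.002]
wrist_force: [-0.4, 0.5, 0.2]
opening: 0.0327
grasp_force: 0.0
```

Emit:
{"op": "servo_tool", "data": {
  "rows": [0,0,-0.2,0,0,0,0.35,0,0,-0.4,0,0,0,0.35,0,0,-0.6,0,0,0,0.35,0,0,-0.65,0,0,0,0.35,0,0,-0.65,0,0,0,0.35]
}}

```text
time: 30.5
position: [0.5658, -0.3704, 0.0871]
orientation: [2.391, 2.037, 0.002]
wrist_force: [0.4, 0.1, 1.5]
opening: 0.0332
grasp_force: 0.0
```

```bash
python3 m2.py .572 -.3247 81 .047; python3 -c "
from h import *
x=robot.sense();print(x['position'],x['joints'])
t=im('top');s=im('side')
a=cv2.resize(t['pixels'][180:280,335:425],(360,400),interpolation=3);b=cv2.resize(s['pixels'][150:240,270:370],(440,400),interpolation=3)
cv2.imwrite('pics/p9.png',np.hstack([a,b])[:,:,::-1])"
```

```text
x4 [-0.004, -0.002, 0.643, 0.0, 0.001, 0.003] 0.35
   ->  [ 0.565 -0.371  0.28 ]
  x5 [0.0, 0.0, -0.733, 0.0, 0.0, 0.0] 0.35
   ->  [ 0.565 -0.371  0.06 ]
  x3 [0.0, 0.0, -0.097, 0.0, 0.0, 0.0] 0.35
   ->  [ 0.565 -0.371  0.031]
[ 0.56582302 -0.37040682  0.08712867] [ 0.74615021  0.67716947 -0.30660291  1.5727447   0.23752162  0.92791256
  0.20056227]
```

Emit:
{"op": "servo_tool", "data": {
  "rows": [-0.003,-0.002,-0.07,0,0,0,0.35,-0.003,-0.002,-0.13,0,0,0,0.35,-0.003,-0.002,-0.187,0,0,0,0.35,-0.003,-0.002,-0.187,0,0,0,0.35]
}}

```text
time: 31.1
position: [0.5641, -0.3716, 0.0293]
orientation: [-2.392, -2.035, -0.0]
wrist_force: [-3.2, 1.0, 9.5]
opening: 0.0327
grasp_force: 4.4
```

Emit:
{"op": "servo_tool", "data": {
  "rows": [0,0,0,0,0,0,0,0,0,0,0,0,0,0,0,0,0,0,0,0,0,0,0,0,0,0,0,0]
}}

```text
time: 31.6
position: [0.5646, -0.3718, 0.0294]
orientation: [2.393, 2.035, 0.001]
wrist_force: [0.2, 0.4, 5.6]
opening: 0.0135
grasp_force: 30.8
```

Emit:
{"op": "servo_tool", "data": {
  "rows": [0,0,0.1,0,0,0,0,0,0,0.3,0,0,0,0,0,0,0.5,0,0,0,0,0,0,0.7,0,0,0,0,0,0,0.9,0,0,0,0]
}}

```text
time: 32.22
position: [0.5641, -0.3716, 0.3009]
orientation: [-2.392, -2.035, -0.001]
wrist_force: [1.1, 0.1, -1.0]
opening: 0.0138
grasp_force: 30.0
```

```bash
cat > n2.py <<'E'
from h import *
import sys
y,d=map(float,sys.argv[1:3])
x=robot.sense();print(x['position'],x['opening'])
t=im('top');s=im('side')
M=R.from_rotvec(x['orientation']).as_matrix();c=x['position']+M@[d,0,.02]
for n,D in(('top',t),('side',s)):
  print(n,'ends model',proj(D,c+.055*M[:,0]),proj(D,c-.055*M[:,0]),'c',proj(D,c))
  for m in eyes.trace(n,'bar0_mid')[:5]: print('trace',n,round(m['p'],2),np.round(m['box']),m['pixels'].sum())
m=mouth(y)
plan([(tcp_for(m+.14*U,d),RI,0),(tcp_for(m+.07*U,d),RI,0,4)])
E
python3 n2.py .025 .047
```

```text
[ 0.56405339 -0.37163512  0.30087659] 0.013757950425880974
top ends model [379.1 211.2] [430.2 218.1] c [404.6 214.7]
side ends model [310.6 131.9] [323.4 118.9] c [317.1 125.2]
  x4 [0.095, 0.398, -0.091, -0.297, -0.221, 0.642] 0
  x4 [0.095, 0.398, -0.091, -0.297, -0.221, 0.642] 0
  x4 [0.095, 0.398, -0.091, -0.297, -0.221, 0.642] 0
   ->  [ 0.65  -0.013  0.217]
  x4 [-0.164, 0.021, -0.165, 0.0, 0.0, 0.0] 0
   ->  [ 0.601 -0.007  0.168]
```

Emit:
{"op": "servo_tool", "data": {
  "rows": [0.095,0.398,-0.091,-0.297,-0.221,0.642,0,0.095,0.398,-0.091,-0.297,-0.221,0.642,0,0.095,0.398,-0.091,-0.297,-0.221,0.642,0,0.095,0.398,-0.091,-0.297,-0.221,0.642,0]
}}

```text
time: 32.92
position: [0.5916, -0.2515, 0.2706]
orientation: [1.639, 2.34, -0.027]
wrist_force: [0.2, -0.6, 0.2]
opening: 0.0137
grasp_force: 30.0
```

Emit:
{"op": "servo_tool", "data": {
  "rows": [0.095,0.398,-0.091,-0.297,-0.221,0.642,0,0.095,0.398,-0.091,-0.297,-0.221,0.642,0,0.095,0.398,-0.091,-0.297,-0.221,0.642,0,0.095,0.398,-0.091,-0.297,-0.221,0.642,0]
}}

```text
time: 33.42
position: [0.6203, -0.1341, 0.2437]
orientation: [0.887, 2.433, -0.049]
wrist_force: [0.1, 0.1, 0.1]
opening: 0.0135
grasp_force: 30.0
```

Emit:
{"op": "servo_tool", "data": {
  "rows": [0.095,0.398,-0.091,-0.297,-0.221,0.642,0,0.095,0.398,-0.091,-0.297,-0.221,0.642,0,0.095,0.398,-0.091,-0.297,-0.221,0.642,0,0.095,0.398,-0.091,-0.297,-0.221,0.642,0,0.095,0.398,-0.091,-0.297,-0.221,0.642,0]
}}

```text
time: 34.05
position: [0.6506, -0.016, 0.2176]
orientation: [0.161, 2.352, -0.066]
wrist_force: [0.5, 0.0, -0.3]
opening: 0.0135
grasp_force: 30.0
```

```bash
python3 q.py .025 .047 .08 .05; python3 - <<'E'
from h import *
x=robot.sense();M=R.from_rotvec(x['orientation']).as_matrix();c=x['position']+M@[.047,0,.0184]
for n in('top','side'):
  D=im(n)
  print(n,'ends model low',proj(D,c+.055*M[:,0]),'high',proj(D,c-.055*M[:,0]),'c',proj(D,c))
  for m in eyes.trace(n,'bar0_mid')[:5]: print('trace',n,round(m['p'],2),np.round(m['box']),m['pixels'].sum())
cv2.imwrite('pics/p10.png',cv2.resize(D['pixels'][130:270,250:370],(600,600),interpolation=3)[:,:,::-1])
E
```

```text
pos [ 0.6506 -0.016   0.2176] j [ 0.2136  0.2423 -0.3505  2.1533  1.6504  0.245  -0.212 ] f [ 0.5024  0.0112 -0.3044]
bar in slot frame x(along X-Z),y,u: 0.00037411290097551675 -0.0024474144317316775 0.1406558105295672 angle 0.3750108746644703
  x5 [-0.142, 0.027, -0.142, 0.0, 0.0, 0.011] 0
   ->  [ 0.608 -0.008  0.175]
  x5 [-0.07, 0.009, -0.071, 0.0, 0.0, 0.0] 0
   ->  [ 0.587 -0.005  0.154]
top ends model low [258.8 215.3] high [261.4 179. ] c [260.1 197.7]
side ends model low [283.6 219.4] high [257.6 188.9] c [270.7 204.2]
```

View pics/p10.png

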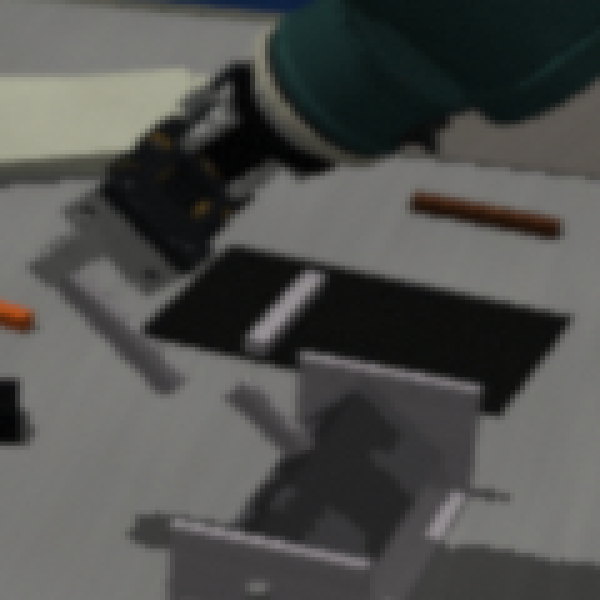

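Emit:
{"op": "servo_tool", "data": {
  "rows": [-0.07,0.014,-0.07,0,0,0.011,0,-0.142,0.027,-0.142,0,0,0.011,0,-0.142,0.027,-0.142,0,0,0.011,0,-0.142,0.027,-0.142,0,0,0.011,0]
}}

```text
time: 34.75
position: [0.6082, -0.006, 0.176]
orientation: [0.144, 2.352, -0.06]
wrist_force: [0.3, -0.5, -0.6]
opening: 0.0134
grasp_force: 30.0
```

```bash
python3 q.py .025 .047 .035 -.001
```

```text
pos [ 0.6082 -0.006   0.176 ] j [ 0.2685  0.2643 -0.4389  2.2732  2.0756  0.3165 -0.6464] f [ 0.3208 -0.5176 -0.6153]
bar in slot frame x(along X-Z),y,u: -0.0008669667132786465 0.001769621820792331 0.08065499369810127 angle 0.21101146407685953
  x5 [-0.105, 0.007, -0.11, 0.0, 0.001, -0.006] 0
   ->  [ 0.577 -0.004  0.143]
  x5 [-0.084, 0.011, -0.085, 0.0, 0.0, 0.0] 0
   ->  [ 0.551 -0.001  0.118]
```

Emit:
{"op": "servo_tool", "data": {
  "rows": [-0.03,-0.004,-0.033,0,0,-0.006,0,-0.055,0,-0.06,0,0,-0.006,0,-0.08,0.003,-0.085,0,0,-0.006,0,-0.105,0.007,-0.11,0,0,-0.006,0,-0.105,0.007,-0.11,0,0,-0.006,0]
}}

```text
time: 35.38
position: [0.5756, -0.0034, 0.142]
orientation: [0.147, 2.353, -0.062]
wrist_force: [-0.3, 0.0, -0.6]
opening: 0.0136
grasp_force: 30.0
```

```bash
python3 q.py .025 .047 -.001
```

```text
pos [ 0.5756 -0.0034  0.142 ] j [ 0.3254  0.309  -0.5228  2.3582  2.2592  0.4209 -0.8394] f [-0.2747  0.0173 -0.5995]
bar in slot frame x(along X-Z),y,u: 4.689663942445734e-05 0.0002485195085800548 0.03351566813798968 angle 0.12149376875944308
  x5 [-0.081, 0.009, -0.081, 0.001, -0.001, -0.003] 0
   ->  [ 0.551 -0.001  0.118]
```

Emit:
{"op": "servo_tool", "data": {
  "rows": [-0.027,0.003,-0.027,0,0,0,0,-0.054,0.006,-0.054,0,0,0,0,-0.081,0.009,-0.081,0,0,0,0,-0.088,0.01,-0.088,0,0,0,0,-0.088,0.01,-0.088,0,0,0,0]
}}

```text
time: 36.0
position: [0.5526, -0.0008, 0.1186]
orientation: [0.147, 2.344, -0.064]
wrist_force: [12.6, -2.0, 15.8]
opening: 0.0135
grasp_force: 30.0
```

```bash
python3 q.py .025 .047 0.14
```

```text
pos [ 0.5526 -0.0008  0.1186] j [ 0.3499  0.3558 -0.5711  2.4203  2.3617  0.5244 -0.9486] f [12.6015 -1.9905 15.764 ]
bar in slot frame x(along X-Z),y,u: 0.0006790581214006625 -8.036827606262218e-05 0.0008101371172121849 angle 0.49782447410338576
  x5 [0.325, -0.042, 0.329, 0.003, 0.01, -0.002] 0
   ->  [ 0.65  -0.013  0.217]
```

Emit:
{"op": "servo_tool", "data": {
  "rows": [0,0,0,0,0,0,0.28,0,0,0,0,0,0,0.28,0,0,0,0,0,0,0.28]
}}

```text
time: 36.38
position: [0.5488, -0.0003, 0.1153]
orientation: [0.146, 2.354, -0.061]
wrist_force: [-0.2, -0.0, -0.4]
opening: 0.0261
grasp_force: 0.0
```

Emit:
{"op": "servo_tool", "data": {
  "rows": [-0.035,0.004,0.035,0,0,0,0.28,-0.07,0.009,0.07,0,0,0,0.28,-0.1,0.013,0.13,0,0,0,0.28,-0.1,0.013,0.3,0,0,0,0.28,-0.08,0.01,0.45,0,0,0,0.28]
}}

```text
time: 37.0
position: [0.5196, -0.0037, 0.2134]
orientation: [0.155, 2.364, -0.091]
wrist_force: [-0.5, -0.1, -0.2]
opening: 0.026
grasp_force: 0.0
```

```bash
cat > u.py <<'E'
from h import *
np.set_printoptions(precision=4,suppress=True)
t=im('top');print(robot.sense()['joints'])
g=cv2.cvtColor(t['pixels'],cv2.COLOR_RGB2GRAY);k=np.zeros_like(g)
cv2.fillPoly(k,[np.int32([proj(t,p+(.004,)) for p in[(.41,-.355),(.65,-.405),(.675,-.267),(.437,-.226)]])],1);k=cv2.erode(k,np.ones((3,3)))
n,L,st,ce=cv2.connectedComponentsWithStats(((g>110)&(k>0)).astype(np.uint8))
for i in range(1,n):
    if st[i,4]<60: continue
    ys,xs=np.nonzero(L==i);P=np.array([atz(t,(x,y),.018)[:2] for x,y in zip(xs,ys)],np.float32);r=cv2.minAreaRect(P)
    v=np.linalg.svd(P-P.mean(0),full_matrices=False)[2][0];an=np.degrees(np.arctan2(*v[::-1]))%180
    print('bar',st[i,4],'mean',P.mean(0),'rect',np.array(r[0]),np.array(r[1]),'ang',an)
    c=P.mean(0);G,Q=grasp(c,an,.035);gz=lambda z:np.r_[G[:2],z]
    plan([((.50,-.12,.34),Rd(RA+45,-20),.4),(gz(.26),Q,.4),(gz(.08),Q,.4,4),(gz(.0318),Q,.4,3)])
s=im('side')
for m in eyes.trace('side','bar0_mid')[:5]: print('trace',round(m['p'],2),np.round(m['box']),m['pixels'].sum())
for y in(-.025,.025): print([proj(s,mouth(y)+k*U).tolist() for k in(0,.055)])
E
python3 u.py
```

```text
[ 0.3059  0.0148 -0.5015  2.4156  1.6866  0.2538 -0.3453]
bar 232 mean [ 0.5893 -0.3052] rect [ 0.5894 -0.3065] [0.109  0.0169] ang 81.62367
  x3 [-0.033, -0.193, 0.208, 0.151, 0.233, -0.487] 0.4
  x3 [-0.033, -0.193, 0.208, 0.151, 0.233, -0.487] 0.4
   ->  [ 0.5  -0.12  0.34]
  x3 [0.14, -0.366, -0.133, 0.221, 0.058, -0.507] 0.4
  x3 [0.14, -0.366, -0.133, 0.221, 0.058, -0.507] 0.4
   ->  [ 0.584 -0.34   0.26 ]
  x4 [0.0, 0.0, -0.6, 0.0, 0.0, 0.0] 0.4
   ->  [ 0.584 -0.34   0.08 ]
  x3 [0.0, 0.0, -0.161, 0.0, 0.0, 0.0] 0.4
   ->  [ 0.584 -0.34   0.032]
[[309.1, 233.6], [296.7, 219.1]]
[[303.0, 243.2], [290.2, 228.3]]
```

Emit:
{"op": "servo_tool", "data": {
  "rows": [-0.033,-0.193,0.208,0.151,0.233,-0.487,0.4,-0.033,-0.193,0.208,0.151,0.233,-0.487,0.4,-0.033,-0.193,0.208,0.151,0.233,-0.487,0.4]
}}

```text
time: 37.52
position: [0.5166, -0.0617, 0.2571]
orientation: [0.417, 2.403, -0.196]
wrist_force: [-0.1, -0.4, -0.2]
opening: 0.0375
grasp_force: 0.0
```

Emit:
{"op": "servo_tool", "data": {
  "rows": [-0.033,-0.193,0.208,0.151,0.233,-0.487,0.4,-0.033,-0.193,0.208,0.151,0.233,-0.487,0.4,-0.033,-0.193,0.208,0.151,0.233,-0.487,0.4]
}}

```text
time: 37.9
position: [0.5075, -0.1212, 0.3222]
orientation: [0.958, 2.493, -0.275]
wrist_force: [-0.7, 0.1, -0.2]
opening: 0.0376
grasp_force: 0.0
```

Emit:
{"op": "servo_tool", "data": {
  "rows": [0.14,-0.366,-0.133,0.221,0.058,-0.507,0.4,0.14,-0.366,-0.133,0.221,0.058,-0.507,0.4,0.14,-0.366,-0.133,0.221,0.058,-0.507,0.4,0.14,-0.366,-0.133,0.221,0.058,-0.507,0.4]
}}

```text
time: 38.4
position: [0.549, -0.2296, 0.2788]
orientation: [1.529, 2.382, -0.206]
wrist_force: [0.6, 1.0, -0.6]
opening: 0.0372
grasp_force: 0.0
```

Emit:
{"op": "servo_tool", "data": {
  "rows": [0.14,-0.366,-0.133,0.221,0.058,-0.507,0.4,0.14,-0.366,-0.133,0.221,0.058,-0.507,0.4,0.14,-0.366,-0.133,0.221,0.058,-0.507,0.4,0.14,-0.366,-0.133,0.221,0.058,-0.507,0.4,0.14,-0.366,-0.133,0.221,0.058,-0.507,0.4]
}}

```text
time: 39.02
position: [0.5917, -0.3367, 0.2419]
orientation: [2.084, 2.153, -0.117]
wrist_force: [-0.3, 0.6, 0.8]
opening: 0.0376
grasp_force: 0.0
```

```bash
cat > v.py <<'E'
from h import *
G,Q=grasp((.5893,-.306),81.6,.035);gz=lambda z:np.r_[G[:2],z]
x=robot.sense();print(x['position'],x['orientation'])
plan([(gz(.10),Q,.4,4),(gz(.0318),Q,.4,3)])
E
python3 v.py
```

```text
[ 0.59171157 -0.33674589  0.24188742] [ 2.084163    2.15344275 -0.11715404]
  x4 [-0.025, -0.013, -0.473, 0.203, 0.043, -0.228] 0.4
   ->  [ 0.584 -0.341  0.1  ]
  x3 [0.0, 0.0, -0.227, 0.0, 0.0, 0.0] 0.4
   ->  [ 0.584 -0.341  0.032]
```

Emit:
{"op": "servo_tool", "data": {
  "rows": [-0.025,-0.013,-0.15,0.203,0.043,-0.228,0.4,-0.025,-0.013,-0.3,0.203,0.043,-0.228,0.4,-0.025,-0.013,-0.45,0.203,0.043,-0.228,0.4,-0.025,-0.013,-0.473,0.203,0.043,-0.228,0.4,-0.025,-0.013,-0.473,0.203,0.043,-0.228,0.4]
}}

```text
time: 39.65
position: [0.5848, -0.3416, 0.101]
orientation: [-2.38, -2.05, -0.002]
wrist_force: [-0.1, 0.7, 0.7]
opening: 0.0377
grasp_force: 0.0
```

```bash
python3 v.py
```

```text
[ 0.58479607 -0.34164013  0.10099202] [-2.38020974e+00 -2.05009360e+00 -2.21052687e-03]
  x4 [-0.002, 0.003, -0.003, -0.001, 0.001, 0.003] 0.4
   ->  [ 0.584 -0.341  0.1  ]
  x3 [0.0, 0.0, -0.227, 0.0, 0.0, 0.0] 0.4
   ->  [ 0.584 -0.341  0.032]
```

Emit:
{"op": "servo_tool", "data": {
  "rows": [-0.002,0.003,-0.08,0,0,0,0.4,-0.002,0.003,-0.16,0,0,0,0.4,-0.002,0.003,-0.228,0,0,0,0.4,-0.002,0.003,-0.228,0,0,0,0.4]
}}

```text
time: 40.15
position: [0.5837, -0.341, 0.0309]
orientation: [-2.38, -2.048, -0.002]
wrist_force: [-1.1, -0.2, 0.4]
opening: 0.0374
grasp_force: 0.0
```

Emit:
{"op": "servo_tool", "data": {
  "rows": [0,0,0,0,0,0,0,0,0,0,0,0,0,0,0,0,0,0,0,0,0,0,0,0,0,0,0,0]
}}

```text
time: 40.65
position: [0.5838, -0.3413, 0.0315]
orientation: [-2.381, -2.047, -0.002]
wrist_force: [-1.3, 1.0, 6.6]
opening: 0.0136
grasp_force: 30.0
```

Emit:
{"op": "servo_tool", "data": {
  "rows": [0,0,0.1,0,0,0,0,0,0,0.3,0,0,0,0,0,0,0.5,0,0,0,0,0,0,0.7,0,0,0,0,0,0,0.9,0,0,0,0]
}}

```text
time: 41.28
position: [0.5831, -0.341, 0.3031]
orientation: [-2.381, -2.047, -0.002]
wrist_force: [-0.3, -0.4, -0.6]
opening: 0.0137
grasp_force: 30.0
```

```bash
python3 n2.py -.075 .035
```

```text
[ 0.58313937 -0.34101744  0.30311113] 0.013747657140733614
top ends model [370.1 203.8] [421.3 210.1] c [395.7 207. ]
trace top 0.5 [116. 255. 166. 271.] 186
trace top 0.48 [255. 223. 260. 242.] 127
side ends model [303.9 133. ] [316.8 119.9] c [310.5 126.3]
trace side 0.31 [250. 267. 348. 410.] 10117
  x4 [0.05, 0.255, -0.103, -0.296, -0.223, 0.638] 0
  x4 [0.05, 0.255, -0.103, -0.296, -0.223, 0.638] 0
  x4 [0.05, 0.255, -0.103, -0.296, -0.223, 0.638] 0
   ->  [ 0.629 -0.111  0.209]
  x4 [-0.164, 0.021, -0.165, 0.0, 0.0, 0.0] 0
   ->  [ 0.58  -0.105  0.159]
```

```bash
cat > n3.py <<'E'
from h import *
d=.035;m=mouth(.075)
x=robot.sense();p=x['position'];q=R.from_rotvec(x['orientation'])
plan([(tcp_for(m+.16*U+np.r_[0,0,.03],d),RI,0,15),(tcp_for(m+.08*U,d),RI,0,4)])
E
python3 n3.py
```

```text
x5 [0.087, 0.419, -0.054, -0.296, -0.223, 0.638] 0
  x5 [0.087, 0.419, -0.054, -0.296, -0.223, 0.638] 0
  x5 [0.087, 0.419, -0.054, -0.296, -0.223, 0.638] 0
   ->  [0.662 0.036 0.253]
  x4 [-0.187, 0.024, -0.289, 0.0, 0.0, 0.0] 0
   ->  [0.606 0.043 0.166]
```

Emit:
{"op": "servo_tool", "data": {
  "rows": [0.087,0.419,-0.054,-0.296,-0.223,0.638,0,0.087,0.419,-0.054,-0.296,-0.223,0.638,0,0.087,0.419,-0.054,-0.296,-0.223,0.638,0,0.087,0.419,-0.054,-0.296,-0.223,0.638,0,0.087,0.419,-0.054,-0.296,-0.223,0.638,0]
}}

```text
time: 42.1
position: [0.6091, -0.2167, 0.284]
orientation: [1.639, 2.342, -0.027]
wrist_force: [-0.3, -0.3, -1.3]
opening: 0.0139
grasp_force: 30.0
```

Emit:
{"op": "servo_tool", "data": {
  "rows": [0.087,0.419,-0.054,-0.296,-0.223,0.638,0,0.087,0.419,-0.054,-0.296,-0.223,0.638,0,0.087,0.419,-0.054,-0.296,-0.223,0.638,0,0.087,0.419,-0.054,-0.296,-0.223,0.638,0,0.087,0.419,-0.054,-0.296,-0.223,0.638,0]
}}

```text
time: 42.72
position: [0.636, -0.0918, 0.2685]
orientation: [0.886, 2.433, -0.048]
wrist_force: [-0.4, -0.5, -0.6]
opening: 0.0136
grasp_force: 30.0
```

Emit:
{"op": "servo_tool", "data": {
  "rows": [0.087,0.419,-0.054,-0.296,-0.223,0.638,0,0.087,0.419,-0.054,-0.296,-0.223,0.638,0,0.087,0.419,-0.054,-0.296,-0.223,0.638,0,0.087,0.419,-0.054,-0.296,-0.223,0.638,0,0.087,0.419,-0.054,-0.296,-0.223,0.638,0]
}}

```text
time: 43.35
position: [0.6628, 0.034, 0.2529]
orientation: [0.161, 2.352, -0.065]
wrist_force: [-0.6, -0.3, -0.4]
opening: 0.0132
grasp_force: 30.0
```

```bash
python3 q.py .075 .035 .08
```

```text
pos [0.6628 0.034  0.2529] j [ 0.0843  0.2094 -0.325   2.0888  1.2931  0.3188  0.0707] f [-0.6248 -0.3144 -0.4175]
bar in slot frame x(along X-Z),y,u: -0.020587878456980287 -0.0013297679380308081 0.1817245256171463 angle 0.3887943631372242
  x5 [-0.189, 0.029, -0.288, -0.001, 0.0, 0.011] 0
   ->  [0.606 0.043 0.166]
```

Emit:
{"op": "servo_tool", "data": {
  "rows": [-0.08,0.012,-0.12,0,0,0.011,0,-0.15,0.022,-0.23,0,0,0.011,0,-0.189,0.029,-0.288,0,0,0.011,0,-0.189,0.029,-0.288,0,0,0.011,0,-0.189,0.029,-0.288,0,0,0.011,0]
}}

```text
time: 43.98
position: [0.6068, 0.0436, 0.1673]
orientation: [0.145, 2.351, -0.061]
wrist_force: [0.8, 0.9, 0.0]
opening: 0.0136
grasp_force: 30.0
```

```bash
python3 q.py .075 .035 .035
```

```text
pos [0.6068 0.0436 0.1673] j [ 0.0356  0.279  -0.3228  2.2722  1.9945  0.3775 -0.6773] f [0.8127 0.86   0.0116]
bar in slot frame x(along X-Z),y,u: -8.083063870943748e-05 0.0008782926947255983 0.08108955947095274 angle 0.22307532160156054
  x5 [-0.108, 0.011, -0.109, 0.001, 0.002, -0.005] 0
   ->  [0.574 0.047 0.135]
```

Emit:
{"op": "servo_tool", "data": {
  "rows": [-0.03,0,-0.03,0,0,-0.005,0,-0.06,0.004,-0.06,0,0,-0.005,0,-0.085,0.008,-0.085,0,0,-0.005,0,-0.108,0.011,-0.109,0,0,-0.005,0,-0.108,0.011,-0.109,0,0,-0.005,0]
}}

```text
time: 44.6
position: [0.573, 0.0476, 0.1333]
orientation: [0.146, 2.352, -0.062]
wrist_force: [0.5, -0.4, -0.9]
opening: 0.0136
grasp_force: 30.0
```

```bash
python3 q.py .075 .035 -.002
```

```text
pos [0.573  0.0476 0.1333] j [ 0.0617  0.3203 -0.3884  2.3562  2.1614  0.4751 -0.8744] f [ 0.4777 -0.3799 -0.8538]
bar in slot frame x(along X-Z),y,u: -0.00016521312273113972 0.0005283139782852661 0.03300445368721395 angle 0.1735025250110818
  x5 [-0.082, 0.008, -0.083, 0.002, 0.0, -0.004] 0
   ->  [0.549 0.05  0.108]
```

Emit:
{"op": "servo_tool", "data": {
  "rows": [-0.027,0.003,-0.027,0,0,0,0,-0.054,0.006,-0.054,0,0,0,0,-0.082,0.008,-0.083,0,0,0,0,-0.086,0.009,-0.087,0,0,0,0,-0.086,0.009,-0.087,0,0,0,0]
}}

```text
time: 45.22
position: [0.5493, 0.0504, 0.1089]
orientation: [0.146, 2.347, -0.063]
wrist_force: [7.2, -0.7, 11.5]
opening: 0.0135
grasp_force: 30.0
```

```bash
python3 q.py .075 .035 -.002
```

```text
pos [0.5493 0.0504 0.1089] j [ 0.0723  0.3663 -0.4313  2.4154  2.2588  0.5702 -0.9953] f [ 7.2094 -0.6849 11.5257]
bar in slot frame x(along X-Z),y,u: 0.0003624812202501957 0.0003270982133436126 -0.0010669884384027477 angle 0.3804531582911694
  x5 [-0.002, -0.001, -0.002, 0.003, 0.007, -0.004] 0
   ->  [0.549 0.05  0.108]
```

Emit:
{"op": "servo_tool", "data": {
  "rows": [0,0,0,0,0,0,0.28,0,0,0,0,0,0,0.28,0,0,0,0,0,0,0.28]
}}

```text
time: 45.6
position: [0.5466, 0.0506, 0.1067]
orientation: [0.145, 2.353, -0.062]
wrist_force: [-0.2, -0.1, -1.2]
opening: 0.0264
grasp_force: 0.3
```

Emit:
{"op": "servo_tool", "data": {
  "rows": [-0.035,0.004,0.035,0,0,0,0.28,-0.07,0.009,0.07,0,0,0,0.28,-0.1,0.013,0.13,0,0,0,0.28,-0.1,0.013,0.3,0,0,0,0.28,-0.08,0.01,0.48,0,0,0,0.28]
}}

```text
time: 46.22
position: [0.5197, 0.0492, 0.217]
orientation: [0.151, 2.356, -0.083]
wrist_force: [0.2, -0.9, -0.7]
opening: 0.0264
grasp_force: 0.0
```

```bash
cat > w.py <<'E'
from h import *
x=robot.sense();print(x['position'],x['joints'])
plan([((.50,.05,.36),Rd(RA+45,-20),.35),((.49,.10,.38),Rd(-20),.35),(hookp(1.57,.07,0,.34),Rd(F-90),.35)])
E
python3 w.py
```

```text
[0.51971354 0.04918029 0.21702933] [ 0.00747686  0.0231991  -0.36651427  2.40528431  1.57624286  0.35629473
 -0.35492354]
  x3 [-0.033, 0.001, 0.238, 0.15, 0.24, -0.49] 0.35
  x3 [-0.033, 0.001, 0.238, 0.15, 0.24, -0.49] 0.35
   ->  [0.5  0.05 0.36]
  x4 [-0.017, 0.083, 0.033, 0.229, 0.036, -0.634] 0.35
  x4 [-0.017, 0.083, 0.033, 0.229, 0.036, -0.634] 0.35
   ->  [0.49 0.1  0.38]
  x4 [-0.009, 0.287, -0.067, 0.0, 0.0, -0.662] 0.35
  x4 [-0.009, 0.287, -0.067, 0.0, 0.0, -0.662] 0.35
   ->  [0.485 0.272 0.34 ]
```

Emit:
{"op": "servo_tool", "data": {
  "rows": [-0.033,0.001,0.238,0.15,0.24,-0.49,0.35,-0.033,0.001,0.238,0.15,0.24,-0.49,0.35,-0.033,0.001,0.238,0.15,0.24,-0.49,0.35,-0.033,0.001,0.238,0.15,0.24,-0.49,0.35]
}}

```text
time: 46.72
position: [0.5094, 0.0502, 0.2879]
orientation: [0.684, 2.493, -0.149]
wrist_force: [-0.1, -0.5, -0.2]
opening: 0.0331
grasp_force: 0.0
```

Emit:
{"op": "servo_tool", "data": {
  "rows": [-0.033,0.001,0.238,0.15,0.24,-0.49,0.35,-0.033,0.001,0.238,0.15,0.24,-0.49,0.35,-0.033,0.001,0.238,0.15,0.24,-0.49,0.35,-0.033,0.001,0.238,0.15,0.24,-0.49,0.35]
}}

```text
time: 47.22
position: [0.5003, 0.0493, 0.3578]
orientation: [1.244, 2.533, -0.22]
wrist_force: [-0.9, 0.6, 0.6]
opening: 0.033
grasp_force: 0.0
```

Emit:
{"op": "servo_tool", "data": {
  "rows": [-0.017,0.083,0.033,0.229,0.036,-0.634,0.35,-0.017,0.083,0.033,0.229,0.036,-0.634,0.35,-0.017,0.083,0.033,0.229,0.036,-0.634,0.35,-0.017,0.083,0.033,0.229,0.036,-0.634,0.35]
}}

```text
time: 47.72
position: [0.4949, 0.0737, 0.3677]
orientation: [1.941, 2.26, -0.119]
wrist_force: [-0.2, 0.0, -0.3]
opening: 0.0329
grasp_force: 0.0
```

Emit:
{"op": "servo_tool", "data": {
  "rows": [-0.017,0.083,0.033,0.229,0.036,-0.634,0.35,-0.017,0.083,0.033,0.229,0.036,-0.634,0.35,-0.017,0.083,0.033,0.229,0.036,-0.634,0.35,-0.017,0.083,0.033,0.229,0.036,-0.634,0.35,-0.017,0.083,0.033,0.229,0.036,-0.634,0.35]
}}

```text
time: 48.35
position: [0.4895, 0.0996, 0.378]
orientation: [2.568, 1.81, -0.0]
wrist_force: [-0.6, 0.1, -0.2]
opening: 0.0329
grasp_force: 0.0
```

```bash
cat > w2.py <<'E'
from h import *
x=robot.sense();print(x['position'],x['joints'])
plan([(hookp(1.57,.07,0,.34),Rd(F-90),.35)])
E
python3 w2.py
```

```text
[0.48948942 0.0995889  0.37795486] [ 0.05851516  0.09327004 -0.34576989  1.70105771  0.03240553  1.35301884
 -0.63544531]
  x4 [-0.008, 0.288, -0.063, 0.0, 0.0, -0.666] 0.35
  x4 [-0.008, 0.288, -0.063, 0.0, 0.0, -0.666] 0.35
   ->  [0.485 0.272 0.34 ]
```

Emit:
{"op": "servo_tool", "data": {
  "rows": [-0.008,0.288,-0.063,0,0,-0.666,0.35,-0.008,0.288,-0.063,0,0,-0.666,0.35,-0.008,0.288,-0.063,0,0,-0.666,0.35,-0.008,0.288,-0.063,0,0,-0.666,0.35]
}}

```text
time: 48.85
position: [0.4871, 0.1862, 0.359]
orientation: [-2.948, -1.083, -0.001]
wrist_force: [-0.5, 0.3, -0.4]
opening: 0.0334
grasp_force: 0.0
```

Emit:
{"op": "servo_tool", "data": {
  "rows": [-0.008,0.288,-0.063,0,0,-0.666,0.35,-0.008,0.288,-0.063,0,0,-0.666,0.35,-0.008,0.288,-0.063,0,0,-0.666,0.35,-0.008,0.288,-0.063,0,0,-0.666,0.35,-0.008,0.288,-0.063,0,0,-0.666,0.35]
}}

```text
time: 49.48
position: [0.4852, 0.2715, 0.3405]
orientation: [-3.127, -0.286, -0.003]
wrist_force: [0.4, -0.8, -0.2]
opening: 0.0329
grasp_force: 0.0
```

```bash
cat > y.py <<'E'
from h import *
np.set_printoptions(precision=4,suppress=True)
t=im('top');s=im('side');x=robot.sense();print(x['position'],x['orientation'])
for n,d in(('top',t),('side',s)):
  for m in eyes.trace(n,'bar0_mid')[:6]: print('trace',n,round(m['p'],2),np.round(m['box']),m['pixels'].sum())
  for m in eyes.mark_of(n,'bar0_mid')[:6]: print('bar',n,round(m['p'],2),np.round(m['uv'],1))
  for y in(-.025,.025,.075): print(n,y,'mouth',proj(d,mouth(y)),'upper end',proj(d,mouth(y)+.055*U))
  for l,z in(('cover_eye',.15),('cover_grip',.171)):
    for m in eyes.mark_of(n,l)[:2]: print(l,n,round(m['p'],2),atz(d,m['uv'],z))
a=cv2.resize(t['pixels'][190:290,95:325],(800,348),interpolation=3);b=cv2.resize(s['pixels'][185:315,200:400],(385,250),interpolation=3);c=cv2.resize(t['pixels'][175:290,330:430],(415,250),interpolation=3)
cv2.imwrite('pics/p11.png',np.vstack([a,np.hstack([b,c])])[:,:,::-1])
E
python3 y.py
```

```text
[0.4853 0.2715 0.3405] [-3.1276 -0.2814 -0.0028]
top -0.025 mouth [275.8 242.3] upper end [277.4 226.3]
top 0.025 mouth [256.5 240.3] upper end [257.5 224.3]
top 0.075 mouth [237.3 238.4] upper end [237.6 222.3]
cover_eye top 0.85 [0.4824 0.2643 0.15  ]
cover_grip top 0.66 [0.4879 0.2752 0.171 ]
side -0.025 mouth [309.1 233.6] upper end [296.7 219.1]
side 0.025 mouth [303.  243.2] upper end [290.2 228.3]
side 0.075 mouth [296.6 253.2] upper end [283.4 238. ]
cover_eye side 0.72 [0.4843 0.2775 0.15  ]
cover_grip side 0.69 [0.494  0.2584 0.171 ]
```

View pics/p11.png

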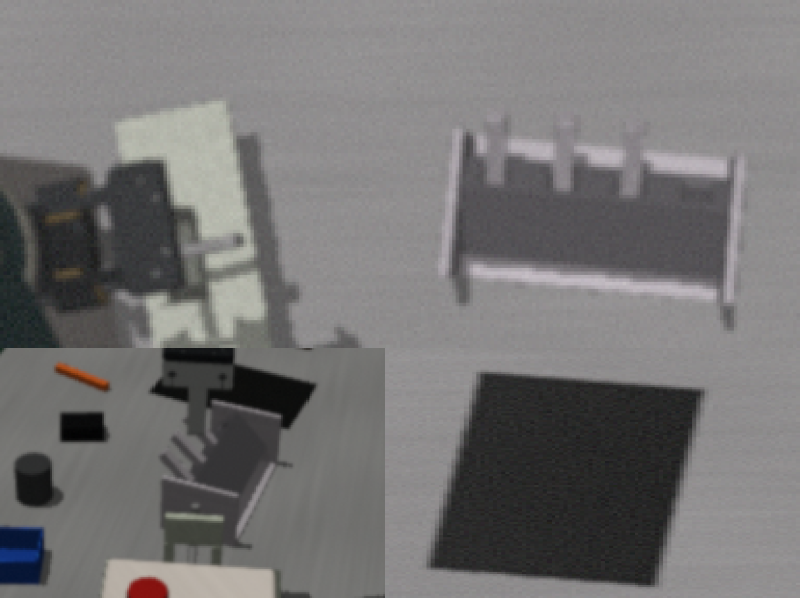

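```bash
cat > z.py <<'E'
from h import *
T=1.57;Q=Rd(F-90);QM=Rd(-100.4)
plan([(hookp(T,.0705,0,.1825),Q,.35,5),(hookp(T,.0705,0,.1825),Q,0,4),(hookp(T,.0705,0,.2115),Q,0,4),(hookp(T,.19,0,.2115),Q,0,5),(hookp(T,.19,0,.36),Q,0,4),((.52,.0,.36),Q,0),((.5434,-.3133,.30),QM,0),((.5434,-.3133,.14),QM,0,5)])
E
python3 z.py
```

```text
x5 [-0.001, -0.001, -0.526, -0.002, 0.001, 0.007] 0.35
   ->  [0.485 0.272 0.182]
  x4 [0.0, 0.0, 0.0, 0.0, 0.0, 0.0] 0
   ->  [0.485 0.272 0.182]
  x4 [0.0, 0.0, 0.097, 0.0, 0.0, 0.0] 0
   ->  [0.485 0.272 0.212]
  x5 [0.072, -0.392, 0.0, 0.0, 0.0, 0.0] 0
   ->  [0.506 0.154 0.212]
  x4 [0.0, 0.0, 0.495, 0.0, 0.0, 0.0] 0
   ->  [0.506 0.154 0.36 ]
  x3 [0.045, -0.514, 0.0, 0.0, 0.0, 0.0] 0
   ->  [0.52 0.   0.36]
  x3 [0.039, -0.522, -0.1, 0.0, 0.0, -0.231] 0
  x3 [0.039, -0.522, -0.1, 0.0, 0.0, -0.231] 0
   ->  [ 0.543 -0.313  0.3  ]
  x5 [0.0, 0.0, -0.533, 0.0, 0.0, 0.0] 0
   ->  [ 0.543 -0.313  0.14 ]
```

Emit:
{"op": "servo_tool", "data": {
  "rows": [0,0,-0.15,0,0,0.007,0.35,0,0,-0.3,0,0,0.007,0.35,0,0,-0.45,0,0,0.007,0.35,0,0,-0.526,0,0,0.007,0.35,0,0,-0.526,0,0,0.007,0.35]
}}

```text
time: 50.6
position: [0.4844, 0.2716, 0.1812]
orientation: [-3.128, -0.285, 0.002]
wrist_force: [0.0, -0.3, 1.0]
opening: 0.0329
grasp_force: 0.0
```

Emit:
{"op": "servo_tool", "data": {
  "rows": [0,0,0,0,0,0,0,0,0,0,0,0,0,0,0,0,0,0,0,0,0,0,0,0,0,0,0,0,0,0,0,0,0,0,0]
}}

```text
time: 51.22
position: [0.4855, 0.2722, 0.1832]
orientation: [-3.127, -0.284, -0.004]
wrist_force: [-1.3, -0.4, 6.4]
opening: 0.0101
grasp_force: 30.0
```

Emit:
{"op": "servo_tool", "data": {
  "rows": [0,0,0.03,0,0,0,0,0,0,0.06,0,0,0,0,0,0,0.097,0,0,0,0,0,0,0.097,0,0,0,0]
}}

```text
time: 51.72
position: [0.4854, 0.2722, 0.2126]
orientation: [-3.127, -0.284, -0.004]
wrist_force: [0.1, -0.2, -1.9]
opening: 0.0098
grasp_force: 30.0
```

```bash
python3 -c "
from h import *
x=robot.sense();print(x['position'],x['orientation'],x['opening'],x['grasp_force'],x['wrist_force'])
s=im('side')
for l in('cover_eye','cover_grip','hook_pin','hook_rest'):
  for m in eyes.mark_of('side',l)[:2]: print(l,round(m['p'],2),np.round(m['uv']))
print('eye',proj(s,x['position']-[0,0,.033]),'rest',proj(s,hookp(1.57,.078,0,.15)))"
```

```text
[0.48544051 0.2722351  0.21261912] [-3.12667063 -0.28411242 -0.00427932] 0.009760296739718304 29.998308420181274 [ 0.05585088 -0.19681439 -1.86673909]
cover_eye 0.88 [302. 280.]
cover_eye 0.28 [217. 266.]
hook_pin 0.65 [300. 268.]
hook_rest 0.64 [298. 286.]
eye [298.7 275.8] rest [298.8 283.8]
```

Emit:
{"op": "servo_tool", "data": {
  "rows": [0.014,-0.078,0,0,0,0,0,0.028,-0.156,0,0,0,0,0,0.043,-0.235,0,0,0,0,0,0.058,-0.314,0,0,0,0,0,0.072,-0.392,0,0,0,0,0]
}}

```text
time: 52.6
position: [0.5066, 0.1536, 0.2113]
orientation: [-3.127, -0.284, -0.001]
wrist_force: [0.4, 0.7, -0.1]
opening: 0.0099
grasp_force: 30.0
```

Emit:
{"op": "servo_tool", "data": {
  "rows": [0,0,0,0,0,0,0,0,0,0.12,0,0,0,0,0,0,0.3,0,0,0,0,0,0,0.495,0,0,0,0,0,0,0.495,0,0,0,0]
}}

```text
time: 53.22
position: [0.5077, 0.1558, 0.3639]
orientation: [-3.126, -0.286, -0.012]
wrist_force: [-0.3, 0.3, -2.8]
opening: 0.0101
grasp_force: 30.0
```

Emit:
{"op": "servo_tool", "data": {
  "rows": [0.015,-0.15,0,0,0,0,0,0.03,-0.33,0,0,0,0,0,0.045,-0.514,0,0,0,0,0,0.045,-0.514,0,0,0,0,0]
}}

```text
time: 53.72
position: [0.52, -0.0035, 0.3587]
orientation: [-3.129, -0.276, 0.001]
wrist_force: [-0.5, 0.6, -2.1]
opening: 0.0098
grasp_force: 30.0
```

Emit:
{"op": "servo_tool", "data": {
  "rows": [0.039,-0.522,-0.1,0,0,-0.231,0,0.039,-0.522,-0.1,0,0,-0.231,0,0.039,-0.522,-0.1,0,0,-0.231,0,0.039,-0.522,-0.1,0,0,-0.231,0]
}}

```text
time: 54.22
position: [0.5314, -0.1577, 0.3281]
orientation: [-3.14, 0.004, 0.002]
wrist_force: [-0.1, 0.6, -1.8]
opening: 0.0096
grasp_force: 30.0
```

Emit:
{"op": "servo_tool", "data": {
  "rows": [0.039,-0.522,-0.1,0,0,-0.231,0,0.039,-0.522,-0.1,0,0,-0.231,0,0.039,-0.522,-0.1,0,0,-0.231,0,0.039,-0.522,-0.1,0,0,-0.231,0,0.039,-0.522,-0.1,0,0,-0.231,0]
}}

```text
time: 54.85
position: [0.5443, -0.3109, 0.2996]
orientation: [-3.127, 0.281, -0.002]
wrist_force: [-0.2, 0.5, -1.9]
opening: 0.0102
grasp_force: 30.0
```

```bash
cat > z2.py <<'E'
from h import *
np.set_printoptions(precision=4,suppress=True)
x=robot.sense();print(x['position'],x['opening'])
t=im('top');s=im('side')
for n,d in(('top',t),('side',s)):
  print(n,'hook pin expect',proj(d,hookp(1.57,.12,0,.168)),[(round(m['p'],2),np.round(m['uv'],1)) for m in eyes.mark_of(n,'hook_pin')[:2]])
  for l,o in(('cover_grip',.012),('cover_eye',.033),('cover',.108)): print(l,proj(d,x['position']-[0,0,o]),[(round(m['p'],2),np.round(m['uv'],1)) for m in eyes.mark_of(n,l)[:2]])
QM=Rd(-100.4);plan([((.5434,-.3133,.14),QM,0,5),((.5434,-.3133,.111),QM,0,4)])
E
python3 z2.py
```

```text
[ 0.5443 -0.3109  0.2996] 0.01015375192418628
top hook pin expect [161.6 258. ] [(0.71, array([158.4, 259.2])), (0.5, array([255.8, 243.7]))]
cover_grip [399.4 227.3] [(0.79, array([397.7, 226.2]))]
cover_eye [396.9 228. ] [(0.94, array([396.2, 228.9]))]
cover [388.6 230. ] [(0.58, array([385.9, 230.5]))]
side hook pin expect [299.9 265.9] [(0.67, array([299.8, 263.2]))]
cover_grip [325.1 126.1] [(0.95, array([321.8, 123.1]))]
cover_eye [324.7 132.5] [(0.86, array([324.1, 137.2])), (0.31, array([311.5, 233.2]))]
cover [323.3 154.6] [(0.61, array([325. , 157.7]))]
  x5 [-0.001, -0.001, -0.534, -0.001, 0.002, 0.0] 0
   ->  [ 0.543 -0.313  0.14 ]
  x4 [0.0, 0.0, -0.097, 0.0, 0.0, 0.0] 0
   ->  [ 0.543 -0.313  0.111]
```

Emit:
{"op": "servo_tool", "data": {
  "rows": [0,0,-0.14,0,0,0,0,0,0,-0.28,0,0,0,0,0,0,-0.42,0,0,0,0,0,0,-0.534,0,0,0,0,0,0,-0.534,0,0,0,0]
}}

```text
time: 55.98
position: [0.5424, -0.3124, 0.1379]
orientation: [-3.126, 0.285, 0.004]
wrist_force: [-0.6, -0.7, -0.3]
opening: 0.0096
grasp_force: 30.0
```

Emit:
{"op": "servo_tool", "data": {
  "rows": [0,0,-0.03,0,0,0,0,0,0,-0.06,0,0,0,0,0,0,-0.095,0,0,0,0,0,0,-0.095,0,0,0,0]
}}

```text
time: 56.48
position: [0.5438, -0.313, 0.1112]
orientation: [-3.128, 0.285, -0.003]
wrist_force: [-0.5, 0.1, -1.3]
opening: 0.0097
grasp_force: 30.0
```

Emit:
{"op": "servo_tool", "data": {
  "rows": [0,0,-0.004,0,0,0,0,0,0,-0.007,0,0,0,0,0,0,-0.007,0,0,0,0]
}}

```text
time: 56.85
position: [0.5437, -0.313, 0.1109]
orientation: [-3.128, 0.285, -0.004]
wrist_force: [-10.9, 7.1, 24.8]
opening: 0.0097
grasp_force: 30.0
```

Emit:
{"op": "servo_tool", "data": {
  "rows": [0,0,-0.004,0,0,0,0,0,0,-0.006,0,0,0,0,0,0,-0.006,0,0,0,0]
}}

```text
time: 57.22
position: [0.5445, -0.3131, 0.1103]
orientation: [-3.128, 0.284, -0.007]
wrist_force: [-11.3, 9.0, 37.4]
opening: 0.01
grasp_force: 30.0
```

Emit:
{"op": "servo_tool", "data": {
  "rows": [0,0,0.008,0,0,0,0,0,0,0.008,0,0,0,0.3,0,0,0.008,0,0,0,0.35,0,0,0.008,0,0,0,0.35]
}}

```text
time: 57.72
position: [0.5434, -0.3129, 0.1096]
orientation: [-3.127, 0.285, -0.002]
wrist_force: [-0.5, -0.2, 0.5]
opening: 0.0325
grasp_force: 0.0
```

Emit:
{"op": "servo_tool", "data": {
  "rows": [0,0,0.05,0,0,0,0.35,0,0,0.15,0,0,0,0.35,0,0,0.4,0,0,0,0.35,0,0,0.6,0,0,0,0.35,0,0,0.8,0,0,0,0.35]
}}

```text
time: 58.35
position: [0.5431, -0.3128, 0.3458]
orientation: [-3.128, 0.285, -0.004]
wrist_force: [0.2, -0.5, 0.4]
opening: 0.0332
grasp_force: 0.0
```

```bash
cat > aa.py <<'E'
from h import *
np.set_printoptions(precision=4,suppress=True)
x=robot.sense();print(x['position'],x['joints'])
# fold: tool y perpendicular to arm, on the -n'... outer side; yaw F+90-90=F at open
th=1.57
W=[((.46,.0,.36),Rd(-45),0),(hookp(th,.105,-.04,.36),Rd(F),0)]
plan(W)
E
python3 aa.py
```

```text
[ 0.5431 -0.3128  0.3458] [ 0.4555  0.3413  0.0251  1.4607 -0.0104  1.3376 -1.2708]
  x3 [-0.139, 0.521, 0.024, -0.001, 0.001, 0.616] 0
  x3 [-0.139, 0.521, 0.024, -0.001, 0.001, 0.616] 0
   ->  [0.46 0.   0.36]
  x3 [-0.014, 0.384, 0.0, 0.0, 0.0, 0.616] 0
  x3 [-0.014, 0.384, 0.0, 0.0, 0.0, 0.616] 0
   ->  [0.452 0.23  0.36 ]
```

Emit:
{"op": "servo_tool", "data": {
  "rows": [-0.139,0.521,0.024,0,0,0.616,0,-0.139,0.521,0.024,0,0,0.616,0,-0.139,0.521,0.024,0,0,0.616,0,-0.139,0.521,0.024,0,0,0.616,0]
}}

```text
time: 58.85
position: [0.5016, -0.1541, 0.3514]
orientation: [-3.104, -0.481, -0.005]
wrist_force: [-0.1, -0.9, 0.8]
opening: 0.0005
grasp_force: 0.0
```

Emit:
{"op": "servo_tool", "data": {
  "rows": [-0.139,0.521,0.024,0,0,0.616,0,-0.139,0.521,0.024,0,0,0.616,0,-0.139,0.521,0.024,0,0,0.616,0,-0.139,0.521,0.024,0,0,0.616,0]
}}

```text
time: 59.35
position: [0.4599, 0.0012, 0.3578]
orientation: [-2.899, -1.208, -0.003]
wrist_force: [-0.0, -0.6, -0.6]
opening: 0.0005
grasp_force: 0.0
```

Emit:
{"op": "servo_tool", "data": {
  "rows": [-0.014,0.384,0,0,0,0.616,0,-0.014,0.384,0,0,0,0.616,0,-0.014,0.384,0,0,0,0.616,0,-0.014,0.384,0,0,0,0.616,0]
}}

```text
time: 59.85
position: [0.4565, 0.1137, 0.357]
orientation: [-2.531, -1.858, -0.0]
wrist_force: [-0.6, -0.6, -0.7]
opening: 0.0002
grasp_force: 0.0
```

Emit:
{"op": "servo_tool", "data": {
  "rows": [-0.014,0.384,0,0,0,0.616,0,-0.014,0.384,0,0,0,0.616,0,-0.014,0.384,0,0,0,0.616,0,-0.014,0.384,0,0,0,0.616,0]
}}

```text
time: 60.35
position: [0.4525, 0.2289, 0.3567]
orientation: [-2.015, -2.408, 0.001]
wrist_force: [-0.2, -0.1, -0.7]
opening: 0.0005
grasp_force: 0.0
```

```bash
cat > ab.py <<'E'
from h import *
np.set_printoptions(precision=4,suppress=True)
x=robot.sense();print(x['position'],x['orientation'],x['joints'])
t=im('top')
m=eyes.trace('top','cover')[:2]
for m in m:
    ys,xs=np.nonzero(m['pixels']);P=np.array([atz(t,(x,y),.009)[:2] for x,y in zip(xs,ys)],np.float32);r=cv2.minAreaRect(P);print('cover',round(m['p'],2),r)
W=[(hookp(1.57,.105,-.04,.162),Rd(F),0,4)]
for i,k in enumerate(np.linspace(1.57,0,11)[1:]): W.append((hookp(k,.105,-.0175,.162),Rd(F+90-np.degrees(k)),0,1))
plan(W)
E
python3 ab.py
```

```text
[0.4525 0.2289 0.3567] [-2.0147 -2.408   0.0009] [-0.0424  0.134  -0.5366  1.7142  0.0689  1.3137 -0.4153]
cover 0.87 ((0.5402334332466125, -0.31186985969543457), (0.08665908128023148, 0.214768186211586), 79.61283111572266)
cover 0.38 ((0.4867624044418335, 0.2943175733089447), (0.014184825122356415, 0.06883321702480316), 7.916943073272705)
  x4 [-0.002, 0.006, -0.649, -0.001, -0.002, 0.007] 0
   ->  [0.452 0.23  0.162]
  x1 [0.129, 0.019, 0.0, 0.0, 0.0, 0.201] 0
   ->  [0.49  0.236 0.162]
  x1 [0.054, 0.014, 0.0, 0.0, 0.0, 0.2] 0
   ->  [0.507 0.24  0.162]
  x1 [0.051, 0.022, 0.0, 0.0, 0.0, 0.2] 0
   ->  [0.522 0.247 0.162]
  x1 [0.047, 0.03, 0.0, 0.0, 0.0, 0.2] 0
   ->  [0.536 0.256 0.162]
  x1 [0.042, 0.037, 0.0, 0.0, 0.0, 0.2] 0
   ->  [0.549 0.267 0.162]
  x1 [0.035, 0.043, 0.0, 0.0, 0.0, 0.2] 0
   ->  [0.559 0.28  0.162]
  x1 [0.028, 0.048, 0.0, 0.0, 0.0, 0.2] 0
   ->  [0.568 0.294 0.162]
  x1 [0.02, 0.052, 0.0, 0.0, 0.0, 0.2] 0
   ->  [0.574 0.31  0.162]
  x1 [0.012, 0.054, 0.0, 0.0, 0.0, 0.2] 0
   ->  [0.577 0.326 0.162]
  x1 [0.003, 0.056, 0.0, 0.0, 0.0, 0.2] 0
   ->  [0.578 0.343 0.162]
```

Emit:
{"op": "servo_tool", "data": {
  "rows": [0,0,-0.2,0,0,0,0,0,0,-0.4,0,0,0,0,0,0,-0.6,0,0,0,0,0,0,-0.649,0,0,0,0,0,0,-0.649,0,0,0,0]
}}

```text
time: 61.08
position: [0.4523, 0.2298, 0.1628]
orientation: [-2.011, -2.411, 0.0]
wrist_force: [0.4, -0.2, 1.2]
opening: 0.0002
grasp_force: 0.0
```

Emit:
{"op": "servo_tool", "data": {
  "rows": [0.129,0.025,0,0,0,0.201,0,0.183,0.039,0,0,0,0.401,0,0.234,0.061,0,0,0,0.601,0,0.281,0.091,0,0,0,0.801,0,0.323,0.128,0,0,0,1,0]
}}

```text
time: 61.7
position: [0.5505, 0.2686, 0.1651]
orientation: [0.928, 3.0, 0.001]
wrist_force: [-1.2, -0.1, -0.2]
opening: 0.0003
grasp_force: 0.5
```

Emit:
{"op": "servo_tool", "data": {
  "rows": [0.035,0.043,0,0,0,0.2,0,0.063,0.091,0,0,0,0.4,0,0.083,0.143,0,0,0,0.6,0,0.095,0.197,0,0,0,0.8,0,0.098,0.253,0,0,0,1,0]
}}

```text
time: 62.32
position: [0.5799, 0.3443, 0.1652]
orientation: [-0.29, 3.126, -0.002]
wrist_force: [-0.2, -1.2, -0.4]
opening: 0.0004
grasp_force: 0.4
```

Emit:
{"op": "servo_tool", "data": {
  "rows": [0,0,0,0,0,0,0,0,0,0,0,0,0,0]
}}

```text
time: 62.58
position: [0.5789, 0.3435, 0.1634]
orientation: [-0.279, 3.129, -0.003]
wrist_force: [-0.5, 0.2, 0.3]
opening: 0.0003
grasp_force: 0.0
```

```bash
python3 -c "
from h import *
x=robot.sense();print(x['position'],x['orientation'],x['wrist_force'],hookp(0,.105,-.0175,.162))
s=im('side');t=im('top')
for n,d in(('side',s),('top',t)):
  print(n,[(round(m['p'],2),np.round(m['uv'],1)) for m in eyes.mark_of(n,'hook_pin')[:3]],[proj(d,hookp(a,.12,0,.168)).tolist() for a in(0,.15,.3)])"
```

```text
[0.57886162 0.34353715 0.16343913] [-2.78898684e-01  3.12881860e+00 -2.51538067e-03] [-0.54408729  0.18447229  0.29421435] [0.57843409 0.34274201 0.162     ]
side [(0.55, array([239.6, 299.4]))] [[241.1, 297.3], [242.9, 291.8], [245.8, 286.6]]
top [] [[102.8, 219.0], [110.4, 218.0], [117.9, 218.1]]
```

Emit:
{"op": "servo_tool", "data": {
  "rows": [-0.001,0.007,0,0,0,0,0,-0.001,0.007,0,0,0,0,0]
}}

```text
time: 63.02
position: [0.5779, 0.346, 0.1621]
orientation: [0.286, -3.127, 0.003]
wrist_force: [0.9, -2.8, 2.5]
opening: 0.0007
grasp_force: 1.8
```

Emit:
{"op": "servo_tool", "data": {
  "rows": [0.01,-0.08,0,0,0,0,0,0.015,-0.12,0,0,0,0,0,0.015,-0.12,0.2,0,0,0,0,0.015,-0.12,0.4,0,0,0,0,0.015,-0.12,0.6,0,0,0,0]
}}

```text
time: 63.65
position: [0.5819, 0.3104, 0.3441]
orientation: [0.287, -3.127, 0.002]
wrist_force: [0.6, 0.3, -0.0]
opening: 0.0001
grasp_force: 0.0
```

Emit:
{"op": "servo_tool", "data": {
  "rows": [-0.1,-0.5,0.1,0,0,0,0,-0.2,-0.7,0.1,0,0,0,0,-0.4,-0.8,0.1,0,0,0,0,-0.4,-0.8,0.1,0,0,0,0,-0.4,-0.8,0.1,0,0,0,0]
}}

```text
time: 64.28
position: [0.4609, 0.0681, 0.3723]
orientation: [0.281, -3.128, 0.005]
wrist_force: [0.2, 0.9, 0.7]
opening: 0.0003
grasp_force: 0.0
```

```bash
python3 -c "
from h import *
x=robot.sense();print(x['position'],x['qd'].round(3))
s=im('side');t=im('top')
for n,d in(('side',s),('top',t)):
  print(n,[(round(m['p'],2),np.round(m['uv'],1)) for m in eyes.mark_of(n,'hook_pin')[:3]],[proj(d,hookp(a,.12,0,.168)).tolist() for a in(0,.15,.3)])
for l in('ingot','pad','tub'): print(l,[np.round(m['uv']) for m in eyes.mark_of('top',l)[:1]])
for m in eyes.trace('top','cover')[:1]:
    ys,xs=np.nonzero(m['pixels']);P=np.array([atz(t,(x,y),.009)[:2] for x,y in zip(xs,ys)],np.float32);print('cover',round(m['p'],2),cv2.minAreaRect(P))
for m in eyes.trace('top','hook_rest')[:1]:
    ys,xs=np.nonzero(m['pixels']);P=np.array([atz(t,(x,y),.15)[:2] for x,y in zip(xs,ys)],np.float32);print('hook',round(m['p'],2),cv2.minAreaRect(P))
"
```

```text
[0.46091484 0.06805485 0.37234459] [ 0.396 -0.405  0.121  0.245 -0.343 -0.023  0.59 ]
side [(0.53, array([242.9, 297. ])), (0.33, array([322.7, 188.1]))] [[241.1, 297.3], [242.9, 291.8], [245.8, 286.6]]
top [(0.5, array([101.6, 219.3]))] [[102.8, 219.0], [110.4, 218.0], [117.9, 218.1]]
ingot []
pad [array([375., 233.])]
tub [array([180., 167.])]
cover 0.76 ((0.5403865575790405, -0.3106178641319275), (0.0890183225274086, 0.2187104970216751), 79.4482192993164)
hook 0.57 ((0.5355212688446045, 0.3545781970024109), (0.1183260828256607, 0.01406170055270195), 13.083041191101074)
```

Emit:
{"op": "servo_tool", "data": {
  "rows": [0,0,0,0,0,0,0,0,0,0,0,0,0,0,0,0,0,0,0,0,0]
}}

```text
time: 65.1
position: [0.4623, 0.0705, 0.372]
orientation: [0.287, -3.127, 0.002]
wrist_force: [-0.5, -0.3, 0.1]
opening: 0.0004
grasp_force: 0.0
```

```bash
python3 -c "
from cell import order
print(order.finish_job())"
```

```text
the job is handed in; nothing more can be done
None
```

I handed the job in at about 65 s, and no verdict came back: all three bars are in slots, the cover lies about 4 mm from the mat's centre and square to it, the hook is folded, and the arm never went near the ingot, black block or tub.

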